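Make the laser bench ready: carrier into the sample chamber, drivers into the cup

ROBOT

A 6-joint arm with a two-finger parallel gripper is mounted at the origin on the work surface. World frame = base frame: x ahead of the robot, y to its left, z up, the work surface at z = 0. Lengths are in m, angles in rad, forces in N, time in s.
With the tool pointing down it reaches from about 0.275 to 0.75 m from the base axis. Payload 10.2 kg.
Tool frame: the origin (TCP) lies on the centre line of the jaws, within the pads' length; the fingertips stand 25 mm ahead of it and the grasp point (between the pads) lies 6 mm ahead of it (env.tips_ahead is the distance from the TCP to the fingertips, in m); z points along the fingers, y is the line along which they close (so a half turn about z gives the same grasp; the last joint's range is limited). The gripper opens to 88 mm and grips with 3 to 60 N. Pads are 18 mm wide; open, the fingers measure 123 mm over their backs; the gripper's body (75 mm by 187 mm) begins 45 mm behind the grasp point.
Start: joints at [-1.468, 0.313, 1.498, -0, 1.331, -0.223], TCP at [0.168, -0.497, 0.264] pointing down, gripper open.
Joint ranges: [-2.94, 2.94], [-0.97, 2.17], [0.19, 2.56], [-1.23, 4.37], [0.02, 3.11], [-2.88, 2.88]. Speed limits (rad/s): [2.39, 2.39, 3.01, 3.14, 3.14, 3.14].

INTERFACE

Orientations are given as [roll, pitch, yaw] about the fixed x, y, z axes, in that order (R = Rz(yaw) Ry(pitch) Rx(roll)).
In Python, from bench import env gives the robot as it stands.
- The arm moves only by the tool arm_command, never from a script. Its argument "steps" is a list of rows, each a list of 7 numbers: the shift along the world's x, y, z normalised to -1 to 1, where 1 is 500 mm, then the turn, a rotation vector about the world's x, y, z normalised to -1 to 1, where 1 is pi/4 rad, then the closure, from -1 (fully open) to 1 (shut). In form: [[tx, ty, tz, wx, wy, wz, claw], ...]. A call has 1 to 5 rows; each row shifts and turns the commanded pose from where the row before left it; what a row does not reach is not made up. A row lasts 1/12 s, in which the tool goes at most 41.7 mm and 7.16 degrees, less where a joint would pass 70% of its speed; a pose out of reach is approached as far as the arm can. A call with a number of a shift or a turn outside -1 to 1 is refused whole. A call with a gripper value outside its range is refused whole. The fingers move at their own pace and stop on an object; "grip_force" is the grip in N (left out, the last holds). Time passes only in rows, so rows that do not move let the fingers close. It gives the time, the measured TCP pose, the force, the opening and the grip force at its end, in the units of the state.
- env.read_state(): the state, without advancing time (a new reading comes with each control period).
- env.get_image(name): name is "side" or "top"; returns a dict with "frame" (384x512x3 uint8, blue, green, red), "mtx" (3x3 intrinsics, pixels), "T" (4x4, takes a point from camera to world coordinates). Camera axes: x right, y down, z forward; pixel columns grow to the right and rows downward; lengths in m; the calibration is good to about 2 mm. A picture is of the moment at which its call begins. There is no depth.
- env.finish_job(): hands the job in; it is judged then, once.
Trained networks look in the newest picture that a camera, given by its name, has taken for a name from the list of things; names that differ only in an ending like _2 or _b are one class to them, and where a whole thing is asked for, a point or a joint stands for the part that bears it (a point fixed in the world has none). Each returns a list of dicts, best first, with "confidence" (0 to 1); they miss things now and then, are a little off and sometimes report something else, mostly with a low value. They report only what shows in the picture. A call takes as long as a camera call.
- env.outline_of(camera, query): "region" (384x512 bool, what is visible of it) and "location" ([column, row] in pixels, amid what is visible of it).
The state is a dict: "time_s": time; "qpos": joint angles; "joint_velocities": joint speeds; "effort": joint torques, N m; "tool_pos": TCP position; "eef_rot": TCP orientation; "ft_force": force on the tool from outside, world axes, zero at the start; "ft_torque": the same for the moment, N m; "opening": finger opening in m; "finger_force": force on a finger pad.
Only numpy, scipy, OpenCV 4.12 (cv2) and the standard library are available. Lean on these libraries where they do the work, as an engineer would, in place of code of your own. Each camera call takes 0.05 s, during which the arm holds its last target. There are 200 camera calls.

TASK

Make the bench ready for a laser run. Press the black button so that the sample chamber's lid springs open, slide the aluminium reference carrier out from under the pile of lens cases (they hold cleaned optics: leave them piled flat where they are, not lifted and not toppled), lay it flat in the chamber's bed with its grip block at the button end, and push the lid shut until it catches. No tool may lie loose near the beam, so stand every driver in the steel tool cup, blade down, and leave everything else on the bench where it is.

Things in the scene. Friction and masses are not known exactly. Their poses are not given: they have to be found in the camera images.
- chamber: White sample chamber, fixed, 158 mm (x) by 126 (y), walls 8 thick, rim 66 high, inside 142 x 110, inner floor 14 above the bench. Origin: centre of its underside. Its catch housing (60 wide, 66 high) stands out at the front to x = -142; the lid is hinged at the +x end. The bed: the middle of the inner floor, between low guides (6 high) that give the carrier 5 of play at each side and end.
- lid (a joint): Grey lid, 174 x 126 x 11 mm, in rad: 0 shut, 1.6 open to its stop (upright). Hinge axis along the chamber's y at chamber x = +75, 66 above the bench, level with the shut lid's underside. A weak spring opens it (1.5 N at the front edge) once released; shutting takes about 5 N on the front edge over the last 12 mm to snap in the catch (then reads under 0.01); not caught, it springs open again.
- lid_edge (a point): Middle of the lid's outer (top) face, 4 mm behind its front edge, 170 from the hinge axis; x runs along the lid towards the hinge, z is the lid's outward normal. Moves with the lid.
- release (a joint): Travel of the release button in m: 0 up, 0.007 fully down, sprung (1 N to start, 4.5 N at the bottom). The catch lets go at about 0.004 and the lid then swings up and away from the button.
- release_top (a point): Centre of the top of the black round release button (24 mm across, 12 proud) on the chamber's catch housing at chamber x = -122, 78 above the bench when up; the lid's front edge is 27 from it towards the hinge.
- board: Dark breadboard 200 (x) x 125 x 12 mm fixed on the bench; origin: centre of its underside. The carrier lies on it, grip block towards -x. Two steel pins (8 across, 22 high, at x = 4, y = +34 and -34) stand before the pile and hold it back when the carrier is drawn out between them towards -x (about 5 free at each side).
- carrier: Reference carrier: aluminium plate 124 (x) x 50 x 5 mm, 105 to 160 g. Origin: centre of its underside. At first its rear half (x 0 to +62) lies under the pile. Home in the chamber's bed: lying along the chamber's x, its middle over the chamber's origin, its underside 14 above the bench, its grip block at chamber x = -50.
- carrier_grip (a point): Middle of the upright grip block at the carrier's front end (carrier x = -50): 20 mm long (x), 12 wide (y), from 5 to 35 above the carrier's underside; this point is 20 above the underside.
- case1: Lens case 1 of the pile (the bottom one, lying on the carrier): flat grey plastic box with a white lid, 62 (x) x 80 (y) x 20 mm high, 40 to 65 g. Origin: centre of its underside.
- case2: Lens case 2 of the pile (the middle one, on case1): flat grey plastic box with a white lid, 62 (x) x 80 (y) x 20 mm high, 40 to 65 g. Origin: centre of its underside.
- case3: Lens case 3 of the pile (the top one, on case2): flat grey plastic box with a white lid, 62 (x) x 80 (y) x 20 mm high, 40 to 65 g. Origin: centre of its underside.
- cup: Round steel tool cup fixed to the bench, 68 mm across outside, 60 inside, 90 high, inner floor 5 above the bench. Origin: centre of its underside.
- driver1: Ball driver 1 (two to four of them are there): black square handle 72 x 18 x 18 mm with a steel blade 5 thick and 85 long along +x; 45 g. Origin: middle of the handle, on the axis (9 above the bench when lying); the balance point is 23 from it towards the blade.
- driver2: Ball driver 2 (two to four of them are there): black square handle 72 x 18 x 18 mm with a steel blade 5 thick and 85 long along +x; 45 g. Origin: middle of the handle, on the axis (9 above the bench when lying); the balance point is 23 from it towards the blade.
- driver3: Ball driver 3 (two to four of them are there): black square handle 72 x 18 x 18 mm with a steel blade 5 thick and 85 long along +x; 45 g. Origin: middle of the handle, on the axis (9 above the bench when lying); the balance point is 23 from it towards the blade.
- driver4: Ball driver 4 (two to four of them are there): black square handle 72 x 18 x 18 mm with a steel blade 5 thick and 85 long along +x; 45 g. Origin: middle of the handle, on the axis (9 above the bench when lying); the balance point is 23 from it towards the blade.
- driver1_tip (a point): End of the blade of driver 1, 121 mm from the middle of its handle along +x.
- driver2_tip (a point): End of the blade of driver 2, 121 mm from the middle of its handle along +x.
- driver3_tip (a point): End of the blade of driver 3, 121 mm from the middle of its handle along +x.
- driver4_tip (a point): End of the blade of driver 4, 121 mm from the middle of its handle along +x.
- mouse: Black computer mouse 100 x 58 x 32 mm, a bystander. Origin: centre of its underside.
- hexkeys: Set of hex keys in a black clip, about 120 x 62 x 22 mm, a bystander. Origin: centre of the clip's underside.
- solvent: White plastic solvent bottle, 48 across, 125 mm high, a bystander. Origin: centre of its underside.
- spare_case: A lens case like those of the pile, lying by itself, a bystander. Origin: centre of its underside.

How it is judged:
On the way, in this order (a step that is already met when the one before it is completed fails the run):
1. the release button is pressed (value of joint release above 0.003 m), for 0.01 s.
2. the lid has sprung open to its stop (value of joint lid above 1.5 rad), for 0.1 s.
3. the carrier lies home in the chamber's bed, grip block at the button end (x of carrier in the frame of chamber between -0.008 and 0.008 m and y of carrier in the frame of chamber between -0.008 and 0.008 m and z of carrier in the frame of chamber below 0.0175 m and angle between carrier's own z axis and vertical below 0.05 rad and x of carrier_grip in the frame of chamber below -0.03 m), for 0.2 s.
4. the lid is shut and caught over the carrier (all of step 3 and value of joint lid below 0.03 rad), for 0.3 s.
At the end, for the whole second after the job is handed in: Lid caught (below 0.03 rad) over the carrier lying flat, within 8 mm of the bed's middle, grip at the button end; cases flat in one pile, each within 3 cm of its place and 2 cm of the one below; every driver stands blade down in the cup, tip under 5 cm high, leaning under 48 degrees; all at rest (all of step 4 and angle between each of case1, case2, case3's own z axis and vertical below 0.1 rad and distance of each of case1, case2, case3 from where it was at the start of the episode below 0.03 m and linear speed of each of case1, case2, case3 below 0.02 m/s and height (world z) of case1 below 0.015 m and horizontal distance between case1 and case2 below 0.02 m and horizontal distance between case2 and case3 below 0.02 m and horizontal distance between each of driver1_tip, driver2_tip, driver3_tip, driver4_tip and cup below 0.032 m and height (world z) of each of driver1_tip, driver2_tip, driver3_tip, driver4_tip below 0.05 m and angle between each of driver1, driver2, driver3, driver4's own x axis and vertical above 2.3 rad and linear speed of each of driver1, driver2, driver3, driver4 below 0.03 m/s); the robot touches nothing.
It fails at once if a lens case is lifted more than 1 cm (height (world z) of case1 above 0.027 m or height (world z) of case2 above 0.047 m or height (world z) of case3 above 0.067 m).
It fails at once if the pile topples: a lens case tips more than 26 degrees or is moved more than 5 cm (angle between any of case1, case2, case3's own z axis and vertical above 0.45 rad or distance of any of case1, case2, case3 from where it was at the start of the episode above 0.05 m).
It fails at once if another thing on the bench is pushed more than 5 cm from its place (distance of any of mouse, hexkeys, solvent, spare_case from where it was at the start of the episode above 0.05 m).
Of driver1, driver2, driver3, driver4 only 2 to 4 are there at a start; the rules pass over those that are not, and their reading is None.
At some moment in a run one of driver1, driver2, driver3, driver4 may be knocked a few centimetres aside while the robot is not near it.
It also fails if it takes over 210 s, if anything falls off the work surface, if the arm or the gripper's body presses on something with over 40 N, if the wrist force passes 120 N, or if a joint passes its speed limit or range.

## Working session

There is one attempt and no reset: what is moved stays moved. The work goes in short steps, Python scripts to look and compute and a tool call to move; the robot and the scene stay as the last step left them, time stands still between calls to the robot, and variables do not carry over. Pictures are saved under pics/ and viewed, at most 14 in all, crops included, and the job is handed in when it is done.

Besides the shell and the picture viewer there is one more tool, called after "Call:" in YAML: its name, and indented under it one key for each argument. arm_command: Moves the arm, as the interface text tells. Scaled input: -1 to 1 covers 500 mm each way for a shift and pi/4 rad each way for a turn. Its arguments: {"type":"object","properties":{"steps":{"type":"array","items":{"type":"array","items":{"type":"number","minimum":-1,"maximum":1}}},"grip_force":{"type":"number"}},"required":["steps"]}

```bash
ls; mkdir -p pics; python3 - <<'E'
from bench import env
import cv2
for c in ["top","side"]:
    r=env.get_image(c); cv2.imwrite(f"pics/{c}0.png",r["frame"]); print(c,r["mtx"].round(1).tolist(),r["T"].round(3).tolist())
print(env.read_state())
E
```

```text
pics
top [[429.3, 0.0, 253.6], [0.0, 429.3, 190.7], [0.0, 0.0, 1.0]] [[-0.028, -0.994, 0.107, 0.346], [-1.0, 0.029, 0.006, -0.048], [-0.01, -0.107, -0.994, 1.449], [0.0, 0.0, 0.0, 1.0]]
side [[458.9, 0.0, 249.7], [0.0, 458.9, 188.9], [0.0, 0.0, 1.0]] [[-0.864, -0.266, 0.428, -0.017], [-0.504, 0.491, -0.711, 0.817], [-0.021, -0.83, -0.558, 0.747], [0.0, 0.0, 0.0, 1.0]]
{'time_s': 0.1, 'qpos': array([-1.46841901e+00,  3.13402168e-01,  1.49833529e+00, -4.82541016e-05,
        1.33100322e+00, -2.23400551e-01]), 'joint_velocities': array([-1.59508559e-03, -5.87181051e-04, -6.82345676e-04, -8.79900520e-04,
       -1.78031384e-03,  3.19579830e-05]), 'effort': array([ 2.19691734e-03, -4.02812576e+01, -2.52646941e+01,  6.94701076e-02,
        3.41905409e-02, -6.71664520e-05]), 'tool_pos': array([ 0.16798255, -0.4972031 ,  0.26322385]), 'eef_rot': array([-3.14046277e+00, -2.08645859e-04,  3.25789239e-01]), 'ft_force': array([ 0.05164828, -0.20780299, -0.90718879]), 'ft_torque': array([ 0.05112816,  0.01909845, -0.04882103]), 'finger_force': 0.0, 'opening': 0.08787517739738232}
```

View pics/top0.png

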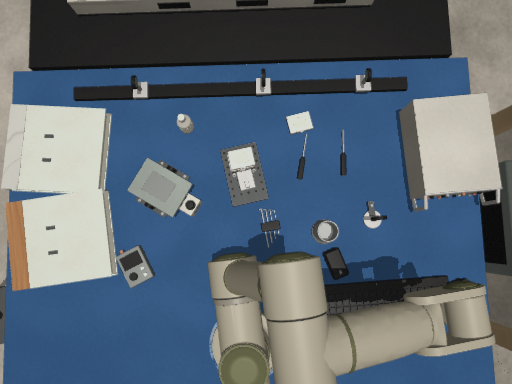

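View pics/side0.png

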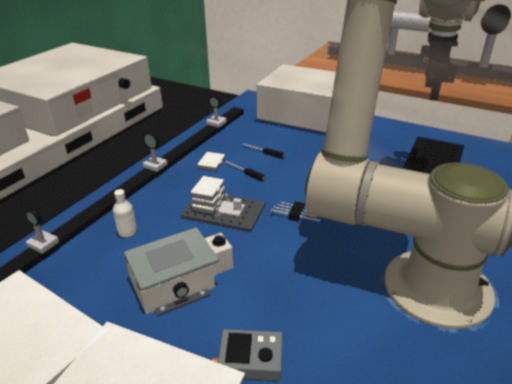

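```bash
cat > h.py <<'E'
import numpy as np, cv2
from scipy.optimize import minimize
from bench import env
def cam(c):
    r=env.get_image(c); return r["frame"],r["mtx"],np.array(r["T"])
def proj(P,K,T):
    q=(np.atleast_2d(P)-T[:3,3])@T[:3,:3]; q=q@K.T; return q[:,:2]/q[:,2:]
def ray(px,z,K,T):
    d=T[:3,:3]@np.linalg.inv(K)@np.array([px[0],px[1],1.]); o=T[:3,3]; return o+d*(z-o[2])/d[2]
def box(x0,x1,y0,y1,z0,z1): return np.array([[x,y,z] for x in(x0,x1) for y in(y0,y1) for z in(z0,z1)])/1000.
def pose(P,p):
    c,s=np.cos(p[2]),np.sin(p[2]); return P@np.array([[c,s,0],[-s,c,0],[0,0,1]])+[p[0],p[1],0]
def render(parts,p,K,T,S=4):
    m=np.zeros((384*S,512*S),np.uint8)
    for P in parts:
        u=(proj(pose(P,p),K,T)+.5)*S
        cv2.fillConvexPoly(m,cv2.convexHull(np.round(u).astype(np.int32)),1)
    return cv2.resize(m.astype(np.float32),(512,384),interpolation=cv2.INTER_AREA)
def fit(parts,masks,p0,step=(.01,.01,.1)):
    # masks: list of (mask,K,T)
    def cost(p):
        t=0
        for m,K,T in masks:
            r=render(parts,p,K,T); t+=np.abs(r-m).sum()/m.sum()
        return t
    best=None
    for k in range(2):
        sx=np.array([p0]+[np.array(p0)+np.eye(3)[i]*step[i] for i in range(3)])
        r=minimize(cost,p0,method="Nelder-Mead",options=dict(initial_simplex=sx,xatol=1e-4,fatol=1e-4)); p0=r.x; step=np.array(step)*-.5
    return r.x,r.fun
E
python3 - <<'E'
from h import *
import pickle
D={}
for c in ["top","side"]:
    f,K,T=cam(c); D[c]=(f,K,T); print(c)
    for q in "chamber lid release board carrier case1 case3 cup driver1 mouse hexkeys solvent spare_case".split():
        L=env.outline_of(c,q); D[c,q]=L
        print(q,[(round(d["confidence"],2),[int(v) for v in d["location"]],int(d["region"].sum()),ray(d["location"],.01,K,T).round(3)[:2].tolist()) for d in L[:5]])
pickle.dump(D,open("d0.pkl","wb"))
E
```

```text
top
chamber [(0.63, [163, 188], 2676, [0.516, 0.267]), (0.18, [184, 123], 223, [0.741, 0.192])]
lid [(0.68, [162, 189], 2019, [0.515, 0.271])]
release [(0.54, [339, 161], 135, [0.593, -0.334])]
board [(0.53, [185, 124], 244, [0.737, 0.189]), (0.41, [241, 176], 285, [0.551, -0.0])]
carrier []
case1 [(0.8, [239, 155], 487, [0.622, 0.007]), (0.44, [233, 172], 10, [0.565, 0.029])]
case3 [(0.8, [239, 155], 487, [0.622, 0.007]), (0.44, [233, 172], 10, [0.565, 0.029])]
cup [(0.6, [324, 228], 523, [0.369, -0.272]), (0.18, [250, 191], 1300, [0.5, -0.027])]
driver1 [(0.7, [299, 167], 147, [0.577, -0.196]), (0.48, [342, 161], 165, [0.592, -0.341])]
mouse [(0.93, [333, 264], 516, [0.249, -0.296])]
hexkeys [(0.7, [271, 225], 170, [0.382, -0.093]), (0.45, [250, 187], 1229, [0.513, -0.027]), (0.35, [299, 163], 125, [0.588, -0.195])]
solvent [(0.62, [184, 122], 266, [0.745, 0.192])]
spare_case [(0.75, [302, 122], 413, [0.731, -0.211]), (0.42, [250, 188], 1332, [0.51, -0.028])]
side
chamber [(0.58, [176, 270], 6400, [0.529, 0.246])]
lid [(0.76, [174, 258], 3428, [0.557, 0.217])]
release [(0.47, [219,
[... 158 characters left out ...]
 -0.018]), (0.29, [208, 199], 230, [0.623, -0.021])]
case1 [(0.74, [202, 209], 153, [0.609, 0.027]), (0.7, [205, 183], 582, [0.679, -0.086]), (0.58, [210, 202], 248, [0.612, -0.013])]
case3 [(0.74, [202, 209], 153, [0.609, 0.027]), (0.7, [205, 183], 582, [0.679, -0.086]), (0.58, [210, 202], 248, [0.612, -0.013])]
cup [(0.49, [272, 151], 130, [0.595, -0.349])]
driver1 [(0.57, [253, 172], 170, [0.584, -0.206]), (0.56, [271, 153], 132, [0.589, -0.333])]
mouse []
hexkeys [(0.93, [291, 207], 384, [0.404, -0.099])]
solvent [(0.7, [122, 215], 807, [0.782, 0.15]), (0.24, [253, 173], 164, [0.581, -0.201])]
spare_case [(0.53, [212, 160], 382, [0.734, -0.203]), (0.41, [232, 214], 1599, [0.529, 0.004])]
```

```bash
cat > fit0.py <<'E'
from h import *
import pickle
D=pickle.load(open("d0.pkl","rb"))
def nb(f):
    f=f.astype(float); return (f[...,0]<1.75*f[...,2]+8)
def win(m,x0,x1,y0,y1):
    o=np.zeros(m.shape,np.float32); o[y0:y1,x0:x1]=m[y0:y1,x0:x1]; return o
ft,Kt,Tt=D["top"]; fs,Ks,Ts=D["side"]; nt,ns=nb(ft),nb(fs)
CH=[box(-79,79,-63,63,0,66),box(-95,79,-63,63,66,77),box(-142,-79,-30,30,0,66),box(-134,-110,-12,12,66,78)]
BD=[box(-100,100,-62.5,62.5,0,12)]; BDs=BD+[box(9,71,-40,40,12,77),box(-52,-32,-6,6,12,47)]
a=np.arange(0,2*np.pi,.2); CUP=[np.array([[.034*np.cos(t),.034*np.sin(t),z] for t in a for z in(0,.09)])]
DR=[box(-36,36,-9,9,0,18),box(36,121,-2.5,2.5,6.5,11.5)]
if __name__=="__main__":
    cv2.imwrite("pics/nb.png",np.hstack([nt,ns]).astype(np.uint8)*255)
    res={}
    ct=win(nt,110,202,140,232); cs=(D["side","chamber"][0]["region"]|D["side","lid"][0]["region"]|win(ns,203,235,228,280).astype(bool)).astype(np.float32)
    p=[.51,.27,1.04]
    for n,ms in(("chT",[(ct,Kt,Tt)]),("chS",[(cs,Ks,Ts)])):
        res[n]=fit(CH,ms,p); print(n,res[n])
    bt=win(nt,215,275,135,215); bs=win(ns,178,268,172,230)
    print("bdT",fit(BD,[(bt,Kt,Tt)],[.56,.0,.1])); print("bdS",fit(BDs,[(bs,Ks,Ts)],[.56,.0,.1]))
    print("cup",fit(CUP,[(win(nt,305,345,210,246),Kt,Tt)],[.37,-.27,0]))
    for n,w,q in(("d1T",(288,318,130,185),[.577,-.19,-.15]),("d2T",(332,354,124,182),[.592,-.335,0.05])):
        print(n,fit(DR,[(win(nt,*w),Kt,Tt)],q), win(nt,*w).sum())
    for n,w,q in(("d1S",(222,266,158,182),[.577,-.19,-.15]),("d2S",(240,286,140,160),[.592,-.335,0.05])):
        print(n,fit(DR,[(win(ns,*w),Ks,Ts)],q), win(ns,*w).sum())
    cv2.imwrite("pics/crop0.png",cv2.resize(ft[110:270,110:370],None,fx=3,fy=3,interpolation=cv2.INTER_CUBIC))
E
python3 fit0.py
```

```text
chT (array([0.51972704, 0.27219489, 1.01746033]), np.float64(0.14780494570732117))
chS (array([0.52183992, 0.27355963, 1.03650005]), np.float64(0.0685034766793251))
bdT (array([ 0.56031395, -0.00648926,  0.19788235]), np.float64(0.048519011586904526))
bdS (array([ 0.56659864, -0.00778512,  0.19557229]), np.float64(0.08211551606655121))
cup (array([ 0.35774294, -0.26430126,  0.16122489]), np.float64(0.2032085508108139))
d1T (array([ 0.57325812, -0.20014423, -0.19373224]), np.float64(0.4187775254249573)) 227.0
d2T (array([ 0.58187343, -0.34220884, -0.04509478]), np.float64(0.2698529362678528)) 170.0
d1S (array([ 0.57851784, -0.19989359, -0.19695074]), np.float64(0.45753589272499084)) 209.0
d2S (array([ 0.58676573, -0.34097519, -0.09225524]), np.float64(0.4318181872367859)) 176.0
```

View pics/crop0.png

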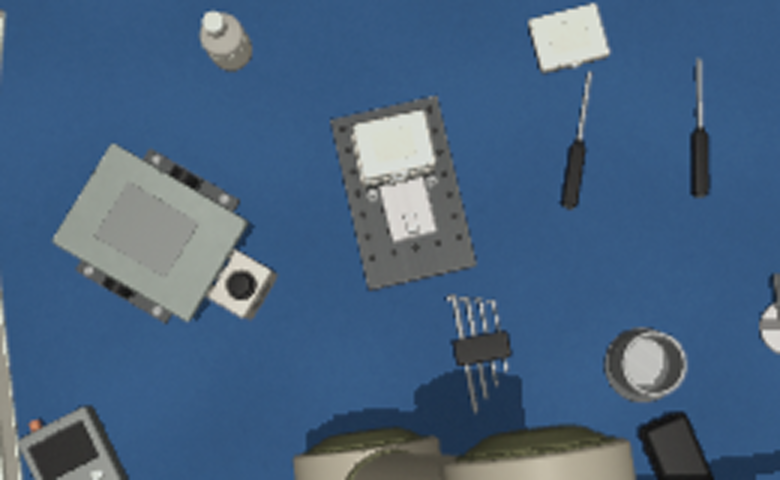

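```bash
python3 -c "
import cv2
i=cv2.imread('pics/nb.png');print(i.shape);cv2.imwrite('pics/nb2.png',cv2.resize(i,(800,300)))"
```

```text
(384, 1024, 3)
```

View pics/nb2.png

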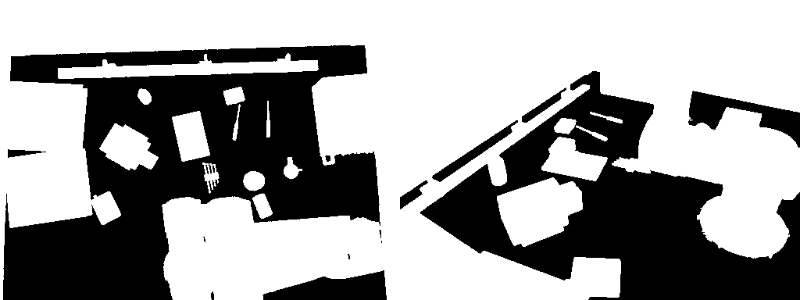

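```bash
python3 - <<'E'
from fit0 import *
LID=[box(-95,79,-63,63,66,77)]
for c,K,T in(("top",Kt,Tt),("side",Ks,Ts)):
    print(c,"lid",fit(LID,[(D[c,"lid"][0]["region"].astype(np.float32),K,T)],[.52,.27,1.03]))
rt=ray(((240/3)+110,(284/3)+110),.078,Kt,Tt); print("button top",rt)
for n,p in(("chT",(.5197,.272,1.02)),("chS",(.522,.2735,1.03))):
    print(n,pose(np.array([[-.122,0,.078]]),p))
cm=win(nt,305,345,210,246); print("cup px",cm.sum(),render(CUP,[.37,-.27,0],Kt,Tt).sum(),np.argwhere(cm).min(0),np.argwhere(cm).max(0))
print("rim",ray((648/3+110-.3,363/3+110-.3),.09,Kt,Tt),"cupfit",[fit(CUP,[(cm,Kt,Tt)],q) for q in([.36,-.255,0],[.37,-.27,0])])
for h,t in(((574,174),(588,73)),((700,161),(699,58))):
    g=lambda a,z:ray((a[0]/3+109.7,a[1]/3+109.7),z,Kt,Tt)
    H,P=g(h,.012),g(t,.009); print("drv",H.round(4),P.round(4),np.linalg.norm(H-P),np.arctan2(*(P-H)[1::-1]))
m=win(nt,288,318,136,185); print("d1T",fit(DR,[(m,Kt,Tt)],[.573,-.197,-.15]),m.sum())
for n,cc,z in(("grip",(412,226),.05),("pinL",(372,193),.034),("pinR",(432,181),.034),("case3 tl",(353,127),.077),("tr",(427,110),.077),("br",(436,165),.077),("bl",(362,183),.077)):
    w=ray((cc[0]/3+109.7,cc[1]/3+109.7),z,Kt,Tt); d=w[:2]-[.5605,-.0067]; c,s=np.cos(.197),np.sin(.197)
    print(n,w.round(4)[:2],"board frame",np.round([c*d[0]+s*d[1],-s*d[0]+c*d[1]],4))
E
```

```text
top lid (array([0.52017417, 0.27218516, 1.00436977]), np.float64(0.056804109364748))
side lid (array([0.52436927, 0.27156679, 1.01775713]), np.float64(0.034148920327425))
button top [0.45465699 0.16642097 0.078     ]
chT [[0.45584935 0.16804282 0.078     ]]
chS [[0.4591921  0.16890952 0.078     ]]
cup px 561.0 444.875 [219 311] [244 338]
rim [ 0.35916095 -0.26203699  0.09      ] cupfit [(array([ 0.35779489, -0.26726744,  0.15968202]), np.float64(0.20187166333198547)), (array([ 0.35774294, -0.26430126,  0.16122489]), np.float64(0.2032085508108139))]
drv [ 0.5744 -0.2009  0.012 ] [ 0.6907 -0.2218  0.009 ] 0.11826074426625474 -0.17790442846802634
drv [ 0.5849 -0.3434  0.012 ] [ 0.7043 -0.3489  0.009 ] 0.11950049454700873 -0.04599360314338346
d1T (array([ 0.57299334, -0.20014382, -0.19351341]), np.float64(0.23811349272727966)) 163.0
grip [ 0.5161 -0.0175] board frame [-0.0457 -0.0019]
pinL [0.5562 0.0263] board frame [0.0023 0.0332]
pinR [ 0.5677 -0.0407] board frame [ 0.0004 -0.0347]
case3 tl [0.6226 0.0429] board frame [0.0706 0.0365]
tr [ 0.6389 -0.0377] board frame [ 0.0708 -0.0457]
br [ 0.5783 -0.0457] board frame [ 0.0098 -0.0417]
bl [0.561  0.0346] board frame [0.0086 0.0404]
```

Call:
arm_command:
  steps:
    - [0.0286,0.0661,-0.0114,0,0,0.044,1]
    - [0.0286,0.0661,-0.0114,0,0,0.044,1]
    - [0.0286,0.0661,-0.0114,0,0,0.044,1]
    - [0.0286,0.0661,-0.0114,0,0,0.044,1]
    - [0.0286,0.0661,-0.0114,0,0,0.044,1]

```text
time_s: 1.92
tool_pos: [0.2398, -0.3305, 0.235]
eef_rot: [3.141, -0.0, 0.5]
ft_force: [0.9, 0.0, 0.2]
opening: 0.057
finger_force: 0.0
```

Call:
arm_command:
  steps:
    - [0.0286,0.0661,-0.0114,0,0,0.044,1]
    - [0.0286,0.0661,-0.0114,0,0,0.044,1]
    - [0.0286,0.0661,-0.0114,0,0,0.044,1]
    - [0.0286,0.0661,-0.0114,0,0,0.044,1]
    - [0.0286,0.0661,-0.0114,0,0,0.044,1]

```text
time_s: 2.33
tool_pos: [0.3113, -0.1653, 0.2067]
eef_rot: [3.141, -0.0, 0.673]
ft_force: [1.6, 0.2, 0.3]
opening: 0.0237
finger_force: 0.0
```

Call:
arm_command:
  steps:
    - [0.0286,0.0661,-0.0114,0,0,0.044,1]
    - [0.0286,0.0661,-0.0114,0,0,0.044,1]
    - [0.0286,0.0661,-0.0114,0,0,0.044,1]
    - [0.0286,0.0661,-0.0114,0,0,0.044,1]
    - [0.0286,0.0661,-0.0114,0,0,0.044,1]

```text
time_s: 2.75
tool_pos: [0.3829, 0.0002, 0.1782]
eef_rot: [3.141, -0.0, 0.846]
ft_force: [0.9, -0.7, -0.2]
opening: 0.0003
finger_force: 0.0
```

Call:
arm_command:
  steps:
    - [0.0286,0.0661,-0.0114,0,0,0.044,1]
    - [0.0286,0.0661,-0.0114,0,0,0.044,1]
    - [0.0286,0.0661,-0.0114,0,0,0.044,1]
    - [0.0286,0.0661,-0.0114,0,0,0.044,1]
    - [0.0286,0.0661,-0.0114,0,0,0.044,1]

```text
time_s: 3.17
tool_pos: [0.4544, 0.1656, 0.1495]
eef_rot: [3.141, -0.0, 1.019]
ft_force: [1.0, -0.7, 0.4]
opening: 0.0003
finger_force: 0.0
```

Call:
arm_command:
  steps:
    - [0,0,0,0,0,0,1]
    - [0,0,0,0,0,0,1]

```text
time_s: 3.33
tool_pos: [0.4539, 0.1647, 0.1492]
eef_rot: [-3.141, 0.001, 1.02]
ft_force: [0.3, -0.5, -0.1]
opening: 0.0005
finger_force: 0.0
```

Call:
arm_command:
  steps:
    - [0,0,-0.035,0,0,0,1]
    - [0,0,-0.035,0,0,0,1]
    - [0,0,-0.02,0,0,0,1]
    - [0,0,-0.014,0,0,0,1]
    - [0,0,0,0,0,0,1]

```text
time_s: 3.75
tool_pos: [0.4537, 0.1628, 0.0973]
eef_rot: [-3.141, 0.001, 1.016]
ft_force: [-1.8, -1.4, 4.3]
opening: 0.0004
finger_force: 1.9
```

```bash
python3 - <<'E'
from h import *
f,K,T=cam("side"); cv2.imwrite("pics/s1.png",f[150:330,90:310].repeat(3,0).repeat(3,1)); s=env.read_state(); print(s["tool_pos"],s["ft_force"])
E
```

```text
[0.45392959 0.16298861 0.09798563] [-2.14504709 -1.28085967  3.48741102]
```

View pics/s1.png

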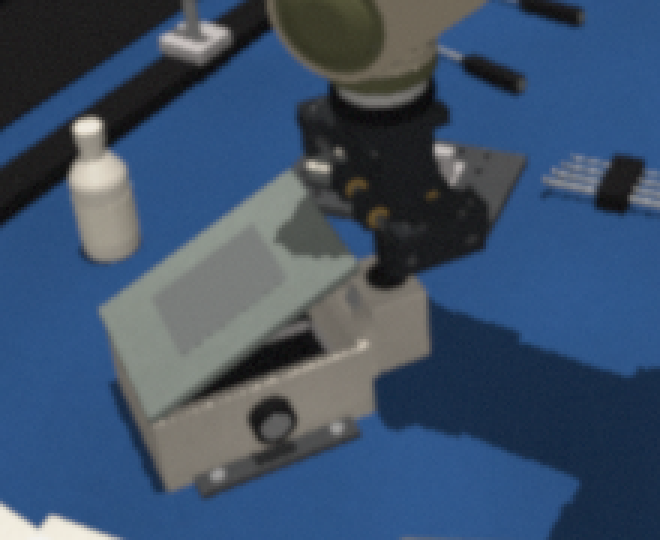

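Call:
arm_command:
  steps:
    - [-0.019,-0.031,0.02,0,0,0,1]
    - [-0.019,-0.031,0.04,0,0,0,1]
    - [-0.019,-0.031,0.04,0,0,0,1]
    - [-0.019,-0.031,0.04,0,0,0,1]
    - [-0.019,-0.031,0.04,0,0,0,-0.2]

```text
time_s: 4.22
tool_pos: [0.4061, 0.0853, 0.1894]
eef_rot: [3.14, -0.001, 1.017]
ft_force: [-0.4, -0.1, -0.3]
opening: 0.005
finger_force: 0.0
```

Call:
arm_command:
  steps:
    - [0.0225,-0.0205,-0.01,0,0,-0.1044,-0.2]
    - [0.0225,-0.0205,-0.01,0,0,-0.1044,-0.2]
    - [0.0225,-0.0205,-0.01,0,0,-0.1044,-0.2]
    - [0.0225,-0.0205,-0.01,0,0,-0.1044,-0.2]
    - [0.0225,-0.0205,-0.01,0,0,-0.1044,-0.2]

```text
time_s: 4.63
tool_pos: [0.4635, 0.0341, 0.1634]
eef_rot: [3.14, -0.001, 0.603]
ft_force: [-0.0, 0.7, 0.5]
opening: 0.0387
finger_force: 0.0
```

Call:
arm_command:
  steps:
    - [0.0225,-0.0205,-0.01,0,0,-0.1044,-0.2]
    - [0.0225,-0.0205,-0.01,0,0,-0.1044,-0.2]
    - [0.0225,-0.0205,-0.01,0,0,-0.1044,-0.2]
    - [0.0225,-0.0205,-0.01,0,0,-0.1044,-0.2]
    - [0.0225,-0.0205,-0.01,0,0,-0.1044,-0.2]

```text
time_s: 5.05
tool_pos: [0.5198, -0.0172, 0.1384]
eef_rot: [3.141, -0.001, 0.193]
ft_force: [0.5, -0.2, 0.6]
opening: 0.0528
finger_force: 0.0
```

Call:
arm_command:
  steps:
    - [0,0,0,0,0,0,-0.2]
    - [0,0,0,0,0,0,-0.2]

```text
time_s: 5.22
tool_pos: [0.519, -0.0166, 0.1381]
eef_rot: [-3.142, -0.0, 0.198]
ft_force: [-0.5, 0.0, -0.3]
opening: 0.053
finger_force: 0.0
```

```bash
python3 - <<'E'
from h import *
f,K,T=cam("side"); cv2.imwrite("pics/s2.png",f[110:320,90:330].repeat(3,0)[:600].repeat(3,1)); s=env.read_state(); print(s["tool_pos"],s["eef_rot"],s["opening"],s["qpos"])
E
```

```text
[ 0.51874927 -0.01622124  0.13825093] [ 3.14158485e+00 -3.76078638e-04  1.98966425e-01] 0.05299460561152565 [-2.57332234e-01  4.35294993e-01  1.67651789e+00  1.85187580e-04
  1.02943874e+00  1.11440227e+00]
```

View pics/s2.png

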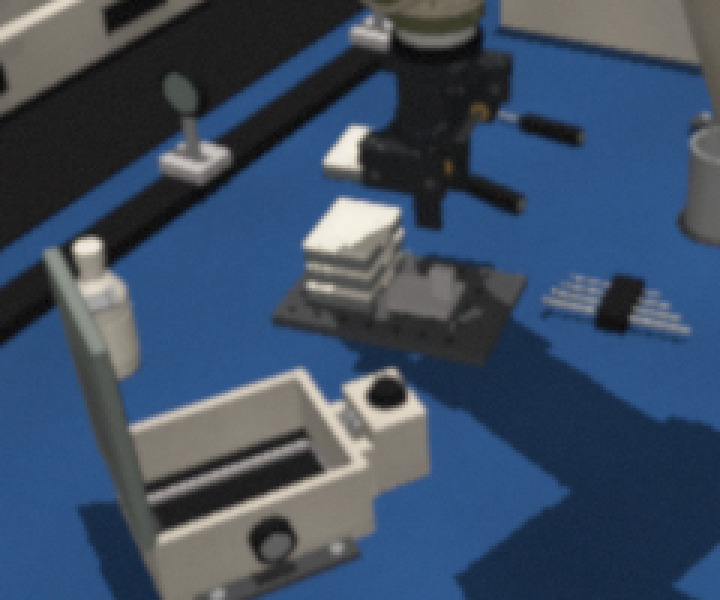

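```bash
python3 - <<'E'
from h import *
f,K,T=cam("side")
for c,z in(((441,268),.047),((386,381),.078)):
    print(ray((c[0]/3+89.7,c[1]/3+109.7),z,K,T))
print((proj([.519,-.016,.047],K,T)-[89.7,109.7])*3,(proj([.457,.1685,.078],K,T)-[89.7,109.7])*3)
# rim corners predicted
P=pose(box(-79,79,-63,63,66,66)[::2],(.522,.272,1.012)); print(((proj(P,K,T)-[89.7,109.7])*3).round(0))
E
```

```text
[ 0.52581594 -0.01676656  0.047     ]
[0.46062079 0.1662856  0.078     ]
[[447.13600946 270.57722559]] [[388.38663635 384.15595907]]
[[305. 368.]
 [371. 466.]
 [105. 434.]
 [155. 546.]]
```

Call:
arm_command:
  steps:
    - [0.004,0,-0.04,0,0,0,-0.2]
    - [0,0,-0.04,0,0,0,-0.2]
    - [0,0,-0.04,0,0,0,-0.2]
    - [0,0,-0.04,0,0,0,-0.2]
    - [0,0,-0.0265,0,0,0,-0.2]

```text
time_s: 5.73
tool_pos: [0.5201, -0.0157, 0.0435]
eef_rot: [-3.141, 0.001, 0.199]
ft_force: [-0.2, 0.9, -0.5]
opening: 0.0529
finger_force: 0.0
```

Call:
arm_command:
  steps:
    - [0,0,0,0,0,0,1]
    - [0,0,0,0,0,0,1]
    - [0,0,0,0,0,0,1]
    - [0,0,0,0,0,0,1]
    - [0,0,0,0,0,0,1]
  grip_force: 35

```text
time_s: 6.15
tool_pos: [0.5214, -0.0164, 0.0455]
eef_rot: [3.141, -0.002, 0.197]
ft_force: [0.1, 0.1, 0.6]
opening: 0.0213
finger_force: 0.0
```

Call:
arm_command:
  steps:
    - [0,0,0,0,0,0,1]
    - [0,0,0,0,0,0,1]
    - [0,0,0,0,0,0,1]

```text
time_s: 6.4
tool_pos: [0.5212, -0.0164, 0.045]
eef_rot: [3.141, -0.001, 0.197]
ft_force: [-0.4, 1.2, 6.3]
opening: 0.0117
finger_force: 35.0
```

Call:
arm_command:
  steps:
    - [-0.0157,-0.0031,0,0,0,0,1]
    - [-0.0157,-0.0031,0,0,0,0,1]
    - [-0.0157,-0.0031,0,0,0,0,1]
    - [-0.0157,-0.0031,0,0,0,0,1]
    - [-0.0157,-0.0031,0,0,0,0,1]

```text
time_s: 6.82
tool_pos: [0.4817, -0.0245, 0.045]
eef_rot: [3.141, -0.002, 0.197]
ft_force: [5.7, 1.7, 5.2]
opening: 0.0117
finger_force: 35.0
```

```bash
python3 - <<'E'
from h import *
f,K,T=cam("side"); cv2.imwrite("pics/s3.png",f[150:250,150:300].repeat(5,0).repeat(5,1)); s=env.read_state(); print(s["tool_pos"],s["ft_force"])
E
```

```text
[ 0.48062614 -0.02462228  0.04501243] [-1.91656298 -1.38378163  7.11128487]
```

View pics/s3.png

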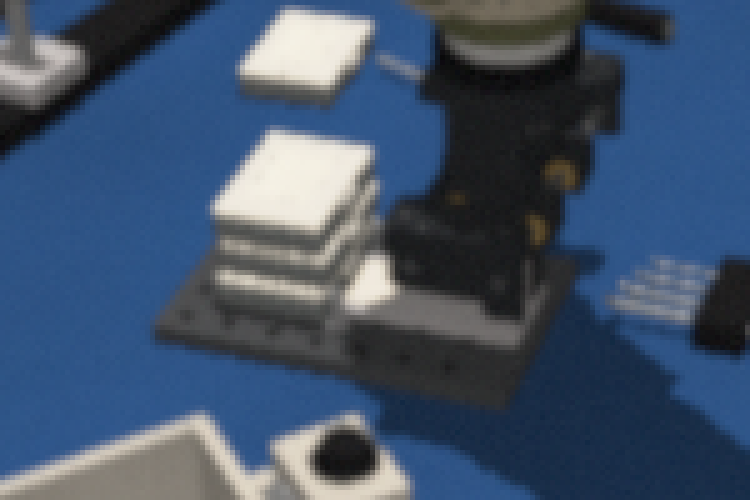

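Call:
arm_command:
  steps:
    - [-0.0157,-0.0031,0,0,0,0,1]
    - [-0.0157,-0.0031,0,0,0,0,1]
    - [-0.0157,-0.0031,0,0,0,0,1]
    - [-0.0157,-0.0031,0,0,0,0,1]
    - [-0.0157,-0.0031,0,0,0,0,1]

```text
time_s: 7.28
tool_pos: [0.442, -0.0322, 0.0449]
eef_rot: [3.141, -0.001, 0.197]
ft_force: [4.1, -0.1, 5.2]
opening: 0.0119
finger_force: 35.0
```

Call:
arm_command:
  steps:
    - [-0.005,0,0.02,0,0,0,1]
    - [-0.01,0,0.03,0,0,0,1]
    - [-0.005,0,0.04,0,0,0,1]
    - [0,0,0.06,0,0,0,1]
    - [0,0,0.06,0,0,0,1]

```text
time_s: 7.7
tool_pos: [0.4307, -0.0315, 0.1502]
eef_rot: [-3.14, 0.004, 0.197]
ft_force: [0.7, -0.0, -0.3]
opening: 0.0116
finger_force: 35.0
```

```bash
python3 - <<'E'
from h import *
f,K,T=cam("side"); cv2.imwrite("pics/s4.png",f[110:310,100:330].repeat(3,0).repeat(3,1)); s=env.read_state(); print(s["tool_pos"],s["ft_force"],s["ft_torque"],s["opening"])
E
```

```text
[ 0.43322221 -0.03223494  0.15546808] [ 4.51405817 -0.62387903  4.66332334] [-0.0143527  -0.30062896 -0.01221203] 0.011564149325904004
```

View pics/s4.png

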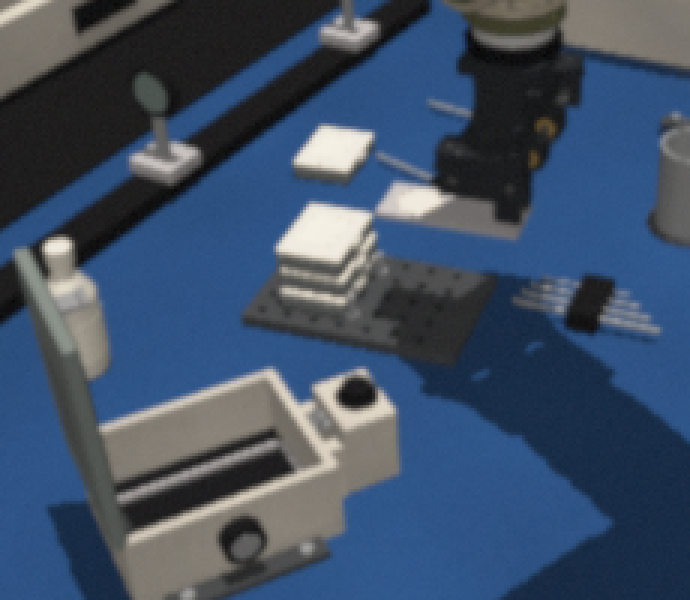

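Call:
arm_command:
  steps:
    - [0.0125,0.0523,0,0,0,0.1038,1]
    - [0.0125,0.0523,0,0,0,0.1038,1]
    - [0.0125,0.0523,0,0,0,0.1038,1]
    - [0.0125,0.0523,0,0,0,0.1038,1]
    - [0.0125,0.0523,0,0,0,0.1038,1]

```text
time_s: 8.17
tool_pos: [0.4627, 0.1, 0.1492]
eef_rot: [-3.14, 0.002, 0.609]
ft_force: [0.3, -0.9, -0.9]
opening: 0.0115
finger_force: 35.0
```

Call:
arm_command:
  steps:
    - [0.0125,0.0523,0,0,0,0.1038,1]
    - [0.0125,0.0523,0,0,0,0.1038,1]
    - [0.0125,0.0523,0,0,0,0.1038,1]
    - [0.0125,0.0523,0,0,0,0.1038,1]
    - [0.0125,0.0523,0,0,0,0.1038,1]

```text
time_s: 8.58
tool_pos: [0.494, 0.2305, 0.1491]
eef_rot: [-3.14, 0.002, 1.017]
ft_force: [0.2, -0.9, -0.9]
opening: 0.0116
finger_force: 35.0
```

Call:
arm_command:
  steps:
    - [0,0,-0.02,0,0,0,1]
    - [0,0,-0.02,0,0,0,1]
    - [0,0,0,0,0,0,1]
    - [0,0,0,0,0,0,1]

```text
time_s: 8.92
tool_pos: [0.4942, 0.2285, 0.1286]
eef_rot: [-3.14, 0.002, 1.01]
ft_force: [-0.2, 0.9, -0.7]
opening: 0.0118
finger_force: 35.0
```

```bash
python3 - <<'E'
from h import *
import pickle
f,K,T=cam("side"); a=cv2.resize(f[180:300,115:265],None,fx=5,fy=5,interpolation=cv2.INTER_CUBIC); cv2.imwrite("pics/s5.png",a); s=env.read_state(); print(s["tool_pos"],s["eef_rot"],s["ft_force"])
f2,K2,T2=cam("top"); cv2.imwrite("pics/t5.png",cv2.resize(f2[130:230,110:260],None,fx=5,fy=5,interpolation=cv2.INTER_CUBIC)); pickle.dump((f,K,T,f2,K2,T2),open("d5.pkl","wb"))
E
```

```text
[0.49469378 0.22859153 0.12929081] [-3.14072602e+00  1.05973682e-03  1.01041139e+00] [ 0.26923475  0.5097163  -0.99024355]
```

View pics/s5.png

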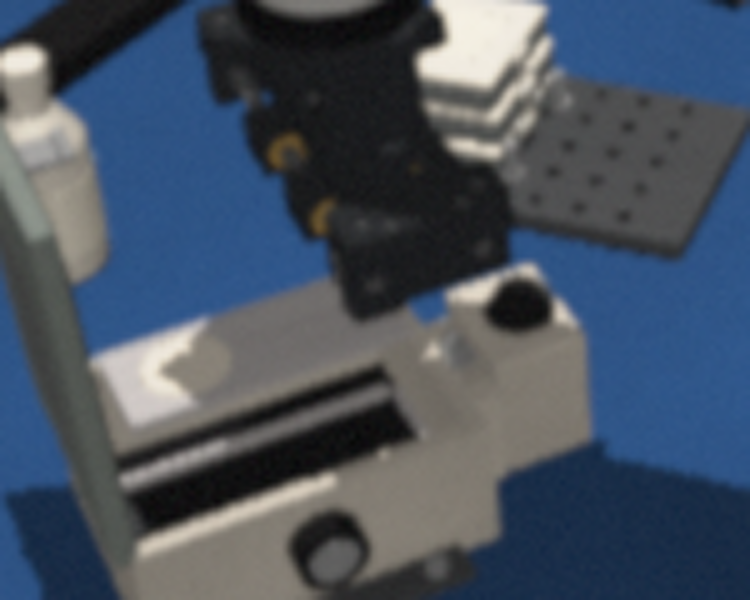

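View pics/t5.png

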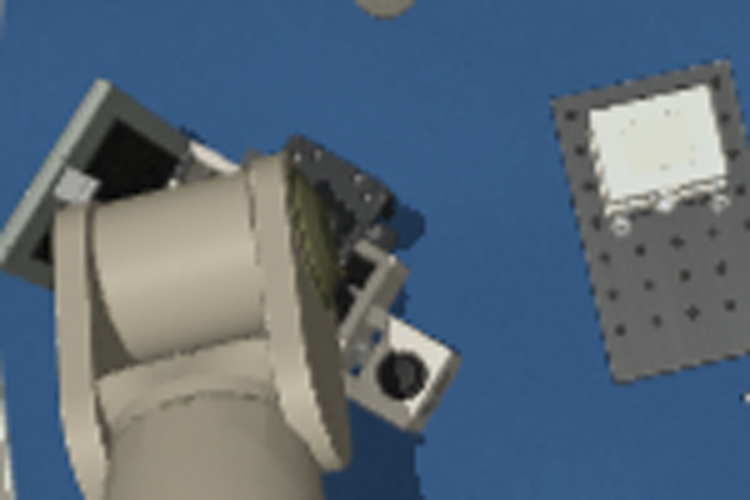

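```bash
python3 - <<'E'
from h import *
import pickle
f,K,T,f2,K2,T2=pickle.load(open("d5.pkl","rb"))
p=np.array([.522,.272]);c,s=np.cos(1.012),np.sin(1.012)
for n,q in(("farleft",(92,358)),("nearleft",(128,428))):
    w=ray((q[0]/5+114.6,q[1]/5+179.6),.101,K,T); d=w[:2]-p; print(n,w.round(4),"in chamber",np.round([c*d[0]+s*d[1],-s*d[0]+c*d[1]],4))
d=np.array([.4947,.2286])-p; print("tcp in ch",np.round([c*d[0]+s*d[1],-s*d[0]+c*d[1]],4))
# predicted plate outline, carrier centre assumed at TCP+50
cp=np.array([.4947,.2286])+.05*np.array([np.cos(1.0104),np.sin(1.0104)])
P=pose(box(-62,62,-25,25,101,101)[::2],(cp[0],cp[1],1.0104)); print(((proj(P,K,T)-[114.6,179.6])*5).round(0))
for z in(66,):
    P=pose(np.vstack([box(-79,79,-63,63,z,z)[::2],box(-71,71,-55,55,z,z)[::2]]),(.522,.272,1.012)); print(((proj(P,K,T)-[114.6,179.6])*5).round(0))
    print("top",((proj(P,K2,T2)-[109.6,129.6])*5).round(0), ((proj(pose(np.array([[-.122,0,.078]]),(.522,.272,1.012)),K2,T2)-[109.6,129.6])*5).round())
E
```

```text
farleft [0.5764 0.3158 0.101 ] in chamber [ 0.066  -0.0229]
nearleft [0.5341 0.3409 0.101 ] in chamber [0.0649 0.0263]
tcp in ch [-0.0513  0.0001]
[[376. 261.]
 [419. 326.]
 [103. 351.]
 [137. 423.]]
[[384. 263.]
 [493. 427.]
 [ 51. 374.]
 [134. 560.]
 [374. 278.]
 [469. 422.]
 [ 74. 379.]
 [147. 540.]]
top [[395. 256.]
 [294. 423.]
 [190. 135.]
 [ 87. 300.]
 [379. 260.]
 [290. 406.]
 [194. 152.]
 [104. 296.]] [[399. 371.]]
```

Call:
arm_command:
  steps:
    - [-0.0006,-0.0066,-0.03,0,0,0,1]
    - [0,0,-0.04,0,0,0,1]
    - [0,0,-0.04,0,0,0,1]
    - [0,0,-0.038,0,0,0,1]
    - [0,0,0,0,0,0,1]

```text
time_s: 9.43
tool_pos: [0.4932, 0.2253, 0.0529]
eef_rot: [-3.138, 0.004, 1.011]
ft_force: [-0.7, 0.3, -2.2]
opening: 0.0117
finger_force: 35.0
```

Call:
arm_command:
  steps:
    - [0,0,-0.006,0,0,0,1]
    - [0,0,0,0,0,0,1]

```text
time_s: 9.6
tool_pos: [0.4952, 0.2261, 0.0533]
eef_rot: [3.141, -0.001, 1.012]
ft_force: [-0.3, 0.7, -0.7]
opening: 0.0118
finger_force: 35.0
```

Call:
arm_command:
  steps:
    - [0,0,-0.006,0,0,0,1]
    - [0,0,0,0,0,0,1]

```text
time_s: 9.77
tool_pos: [0.495, 0.2263, 0.0501]
eef_rot: [3.141, -0.001, 1.012]
ft_force: [0.3, -0.1, -0.7]
opening: 0.0117
finger_force: 35.0
```

```bash
python3 - <<'E'
from h import *
f,K,T=cam("side"); a=cv2.resize(f[180:300,115:265],None,fx=5,fy=5,interpolation=cv2.INTER_CUBIC); cv2.imwrite("pics/s6.png",a); s=env.read_state(); print(s["tool_pos"],s["eef_rot"],s["ft_force"],s["ft_torque"])
E
```

```text
[0.49498598 0.22632575 0.05009255] [ 3.14084576e+00 -6.95288933e-04  1.01220557e+00] [ 0.57056811 -0.22187128 -1.75033748] [-0.12225757  0.01581504 -0.06453458]
```

View pics/s6.png

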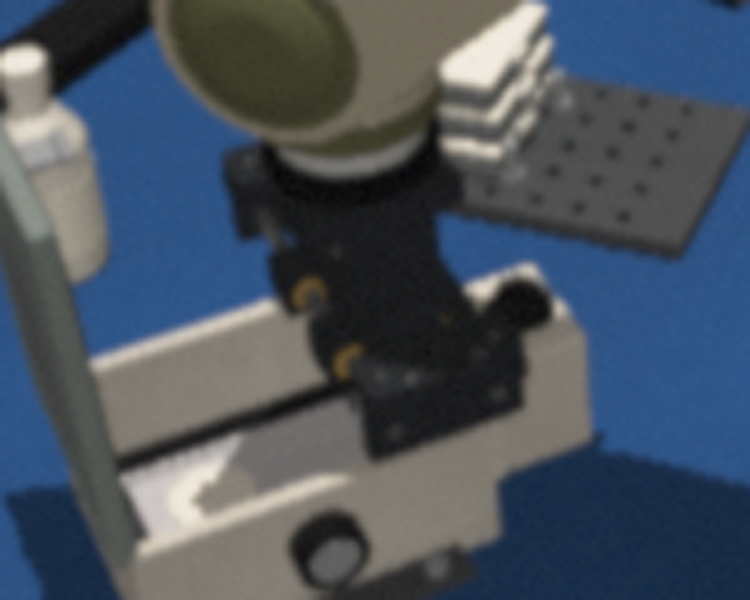

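Call:
arm_command:
  steps:
    - [0,0,-0.004,0,0,0,1]
    - [0,0,0,0,0,0,1]
    - [0,0,0,0,0,0,1]

```text
time_s: 10.07
tool_pos: [0.4947, 0.2263, 0.0475]
eef_rot: [3.142, -0.0, 1.012]
ft_force: [0.6, -0.8, -2.6]
opening: 0.0119
finger_force: 35.0
```

Call:
arm_command:
  steps:
    - [0,0,-0.003,0,0,0,1]
    - [0,0,0,0,0,0,1]
    - [0,0,0,0,0,0,1]

```text
time_s: 10.32
tool_pos: [0.4949, 0.2264, 0.047]
eef_rot: [3.141, -0.0, 1.012]
ft_force: [-3.8, -2.1, 9.1]
opening: 0.0117
finger_force: 35.0
```

Call:
arm_command:
  steps:
    - [0,0,0.002,0,0,0,0.2]
    - [0,0,0,0,0,0,0.2]
    - [0,0,0,0,0,0,0.2]
    - [0,0,0,0,0,0,0.2]
    - [0,0,0,0,0,0,0.2]

```text
time_s: 10.73
tool_pos: [0.4947, 0.2263, 0.0468]
eef_rot: [-3.141, 0.0, 1.012]
ft_force: [-0.0, -0.8, -0.2]
opening: 0.0352
finger_force: 0.0
```

Call:
arm_command:
  steps:
    - [0,0,0.03,0,0,0,0.2]
    - [0,0,0.07,0,0,0,0.2]
    - [0,0,0.07,0,0,0,0.2]
    - [0,0,0.07,0,0,0,0.2]
    - [0,0,0.07,0,0,0,0.2]

```text
time_s: 11.15
tool_pos: [0.4944, 0.2262, 0.2036]
eef_rot: [-3.141, 0.0, 1.012]
ft_force: [0.8, 0.6, -0.1]
opening: 0.0351
finger_force: 0.0
```

Call:
arm_command:
  steps:
    - [-0.05,-0.06,0,0,0,0,1]
    - [-0.05,-0.06,0,0,0,0,1]
    - [-0.05,-0.06,0,0,0,0,1]
    - [0,-0.06,0,0,0,0,1]
    - [0,0,0,0,0,0,1]

```text
time_s: 11.57
tool_pos: [0.419, 0.1032, 0.2022]
eef_rot: [3.141, 0.001, 1.009]
ft_force: [-0.8, -0.2, -0.1]
opening: 0.004
finger_force: 0.0
```

```bash
python3 - <<'E'
from h import *
f,K,T=cam("side"); a=cv2.resize(f[180:300,115:265],None,fx=4,fy=4,interpolation=cv2.INTER_CUBIC)
f2,K2,T2=cam("top"); b=cv2.resize(f2[145:230,110:210],None,fx=5,fy=5,interpolation=cv2.INTER_CUBIC)
P=pose(box(-62,62,-25,25,19,19)[::2],(.522,.272,1.012)); print(((proj(P,K,T)-[114.5,179.5])*4).round(0),((proj(P,K2,T2)-[109.6,144.6])*5).round(0))
cv2.imwrite("pics/s7.png",a); cv2.imwrite("pics/t7.png",b); s=env.read_state(); print(s["tool_pos"],s["eef_rot"])
E
```

```text
[[312. 319.]
 [345. 373.]
 [104. 394.]
 [131. 452.]] [[356. 226.]
 [317. 290.]
 [199. 134.]
 [160. 197.]]
[0.4199172  0.10580684 0.20223074] [ 3.14109848e+00 -5.12255746e-04  1.01012135e+00]
```

View pics/t7.png

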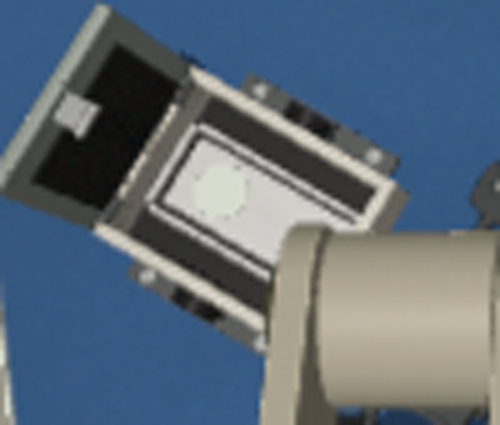

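Call:
arm_command:
  steps:
    - [0,0,0.056,0,0,0,1]
    - [0,0,0.056,0,0,0,1]
    - [0,0,0.056,0,0,0,1]
    - [0,0,0,0,0,0,1]

```text
time_s: 12.0
tool_pos: [0.4214, 0.1074, 0.2905]
eef_rot: [3.135, -0.004, 1.014]
ft_force: [0.5, 0.3, 0.6]
opening: 0.0004
finger_force: 0.0
```

Call:
arm_command:
  steps:
    - [0.0319,0.0516,0,0,0,0,1]
    - [0.0319,0.0516,0,0,0,0,1]
    - [0.0319,0.0516,0,0,0,0,1]
    - [0.0319,0.0516,0,0,0,0,1]
    - [0.0319,0.0516,0,0,0,0,1]

```text
time_s: 12.42
tool_pos: [0.4998, 0.2379, 0.285]
eef_rot: [-3.141, 0.0, 1.014]
ft_force: [0.4, -0.4, 0.1]
opening: 0.0005
finger_force: 0.0
```

Call:
arm_command:
  steps:
    - [0.0319,0.0516,0,0,0,0,1]
    - [0.0319,0.0516,0,0,0,0,1]
    - [0.0319,0.0516,0,0,0,0,1]
    - [0.0319,0.0516,0,0,0,0,1]
    - [0.0319,0.0516,0,0,0,0,1]

```text
time_s: 12.83
tool_pos: [0.5791, 0.3671, 0.2847]
eef_rot: [-3.141, 0.001, 1.014]
ft_force: [0.3, -0.3, 0.6]
opening: 0.0002
finger_force: 0.0
```

Call:
arm_command:
  steps:
    - [0,0,0,0,0,0,1]
    - [0,0,0,0,0,0,1]
    - [0,0,0,0,0,0,1]

```text
time_s: 13.08
tool_pos: [0.5787, 0.3647, 0.2851]
eef_rot: [-3.141, 0.001, 1.013]
ft_force: [-0.1, -1.6, -0.0]
opening: 0.0004
finger_force: 0.0
```

Call:
arm_command:
  steps:
    - [0,0,-0.039,0,0,0,1]
    - [0,0,-0.039,0,0,0,1]
    - [-0.0141,-0.0226,0,0,0,0,1]
    - [-0.0141,-0.0226,0,0,0,0,1]
    - [-0.0141,-0.0226,0,0,0,0,1]

```text
time_s: 13.5
tool_pos: [0.5571, 0.3295, 0.2471]
eef_rot: [-3.142, -0.001, 1.012]
ft_force: [1.0, 0.8, -0.6]
opening: 0.0005
finger_force: 0.7
```

Call:
arm_command:
  steps:
    - [-0.0164,-0.0263,-0.0053,0,0,0,1]
    - [-0.0164,-0.0263,-0.0053,0,0,0,1]
    - [-0.0156,-0.025,-0.0114,0,0,0,1]
    - [-0.0156,-0.025,-0.0114,0,0,0,1]

```text
time_s: 13.83
tool_pos: [0.5251, 0.2782, 0.231]
eef_rot: [3.141, -0.002, 1.012]
ft_force: [1.4, 1.9, 0.7]
opening: 0.0006
finger_force: 0.8
```

Call:
arm_command:
  steps:
    - [-0.0142,-0.0227,-0.0172,0,0,0,1]
    - [-0.0142,-0.0227,-0.0172,0,0,0,1]
    - [-0.0126,-0.0202,-0.0217,0,0,0,1]
    - [-0.0126,-0.0202,-0.0217,0,0,0,1]

```text
time_s: 14.17
tool_pos: [0.4985, 0.2354, 0.1919]
eef_rot: [3.14, -0.002, 1.012]
ft_force: [1.5, 1.7, -0.1]
opening: 0.0
finger_force: 0.8
```

Call:
arm_command:
  steps:
    - [-0.0101,-0.0162,-0.0264,0,0,0,1]
    - [-0.0101,-0.0162,-0.0264,0,0,0,1]
    - [-0.0073,-0.0116,-0.03,0,0,0,1]
    - [-0.0073,-0.0116,-0.03,0,0,0,1]

```text
time_s: 14.5
tool_pos: [0.4813, 0.2077, 0.1354]
eef_rot: [3.14, -0.002, 1.011]
ft_force: [1.3, 1.4, 1.1]
opening: 0.0004
finger_force: 0.9
```

Call:
arm_command:
  steps:
    - [-0.0031,-0.0049,-0.0243,0,0,0,1]
    - [-0.0031,-0.0049,-0.0243,0,0,0,1]
    - [0,0,-0.0068,0,0,0,1]
    - [0,0,-0.0068,0,0,0,1]
    - [0,0,-0.0034,0,0,0,1]

```text
time_s: 14.92
tool_pos: [0.4784, 0.2032, 0.1024]
eef_rot: [3.141, 0.0, 1.012]
ft_force: [-1.5, -0.6, 1.9]
opening: 0.0008
finger_force: 0.9
```

Call:
arm_command:
  steps:
    - [0,0,0,0,0,0,1]
    - [0,0,0,0,0,0,1]

```text
time_s: 15.08
tool_pos: [0.4787, 0.2035, 0.1026]
eef_rot: [3.141, -0.0, 1.012]
ft_force: [-1.2, -1.3, 1.5]
opening: 0.0004
finger_force: 0.9
```

Call:
arm_command:
  steps:
    - [0,0,-0.004,0,0,0,1]
    - [0,0,0,0,0,0,1]
    - [0,0,-0.004,0,0,0,1]
    - [0,0,0,0,0,0,1]

```text
time_s: 15.42
tool_pos: [0.4789, 0.2034, 0.0998]
eef_rot: [3.141, -0.0, 1.013]
ft_force: [-9.7, -3.9, 20.9]
opening: 0.0001
finger_force: 10.7
```

Call:
arm_command:
  steps:
    - [0,0,-0.002,0,0,0,1]
    - [0,0,0,0,0,0,1]

```text
time_s: 15.58
tool_pos: [0.4789, 0.2034, 0.0993]
eef_rot: [3.141, -0.0, 1.013]
ft_force: [-10.6, -5.5, 24.7]
opening: 0.0003
finger_force: 12.6
```

Call:
arm_command:
  steps:
    - [0,0,0.05,0,0,0,1]
    - [0,0,0.05,0,0,0,1]
    - [0,0,0.05,0,0,0,1]
    - [0,0,0.05,0,0,0,1]
    - [0.0149,-0.0621,0,0,0,-0.1177,-0.2]

```text
time_s: 16.0
tool_pos: [0.4871, 0.1755, 0.2019]
eef_rot: [3.137, -0.007, 0.925]
ft_force: [1.5, -1.1, 0.0]
opening: 0.005
finger_force: 0.0
```

Call:
arm_command:
  steps:
    - [0.0149,-0.0621,0,0,0,-0.1177,-0.2]
    - [0.0149,-0.0621,0,0,0,-0.1177,-0.2]
    - [0.0149,-0.0621,0,0,0,-0.1177,-0.2]
    - [0.0149,-0.0621,0,0,0,-0.1177,-0.2]

```text
time_s: 16.33
tool_pos: [0.5162, 0.0469, 0.1973]
eef_rot: [3.141, -0.001, 0.546]
ft_force: [0.2, 0.2, 0.5]
opening: 0.0317
finger_force: 0.0
```

Call:
arm_command:
  steps:
    - [0.0149,-0.0621,0,0,0,-0.1177,-0.2]
    - [0.0149,-0.0621,0,0,0,-0.1177,-0.2]
    - [0.0149,-0.0621,0,0,0,-0.1177,-0.2]
    - [0.0149,-0.0621,0,0,0,-0.1177,-0.2]

```text
time_s: 16.67
tool_pos: [0.546, -0.0774, 0.1972]
eef_rot: [3.142, -0.001, 0.176]
ft_force: [-0.3, -0.1, 0.6]
opening: 0.0528
finger_force: 0.0
```

Call:
arm_command:
  steps:
    - [0.0149,-0.0621,0,0,0,-0.1177,-0.2]
    - [0.0149,-0.0621,0,0,0,-0.1177,-0.2]
    - [0.0149,-0.0621,0,0,0,-0.1177,-0.2]
    - [0.0149,-0.0621,0,0,0,-0.1177,-0.2]
    - [0,0,0,0,0,0,-0.2]

```text
time_s: 17.08
tool_pos: [0.576, -0.205, 0.1966]
eef_rot: [3.14, -0.001, -0.198]
ft_force: [0.3, -1.6, 0.5]
opening: 0.0526
finger_force: 0.0
```

```bash
python3 - <<'E'
from fit0 import *
f,K,T=cam("side"); s=env.read_state(); print(s["tool_pos"],s["eef_rot"],s["qpos"])
f2,K2,T2=cam("top")
for c,k,t in(("side",K,T),("top",K2,T2)):
    for q in("lid","driver1"):
        for d in env.outline_of(c,q)[:3]:
            z=.077 if q=="lid" else .01
            print(c,q,round(d["confidence"],2),d["region"].sum(),ray(d["location"],z,k,t).round(3), (render([box(-95,79,-63,63,66,77)],(.522,.272,1.012),k,t)*d["region"]).sum() if q=="lid" else "")
E
```

```text
[ 0.5756844  -0.20245378  0.19655449] [-3.14157292e+00 -4.40900790e-05 -1.93146686e-01] [-5.29930383e-01  5.54203184e-01  1.31754269e+00  3.47614970e-05
  1.26981169e+00  1.23400232e+00]
side lid 0.93 3337 [0.513 0.275 0.077] 3304.125
side driver1 0.66 157 [ 0.582 -0.208  0.01 ] 
side driver1 0.54 173 [ 0.607 -0.357  0.01 ] 
top lid 0.85 2138 [0.515 0.264 0.077] 2088.25
top driver1 0.63 30 [ 0.558 -0.338  0.01 ]
```

Call:
arm_command:
  steps:
    - [0,0,0,-0.15,0,0,-0.2]
    - [0,0,0,0,0,0,-0.2]
    - [0,0,0,0,0,0,-0.2]

```text
time_s: 17.63
tool_pos: [0.5757, -0.1985, 0.1975]
eef_rot: [3.028, -0.022, -0.186]
ft_force: [-0.4, -0.3, 0.6]
opening: 0.0529
finger_force: 0.0
```

```bash
python3 -c "
from bench import env
s=env.read_state(); print(s['tool_pos'],s['eef_rot'],s['qpos'])"
```

```text
[ 0.57574758 -0.19851004  0.19746043] [ 3.02831227 -0.02171438 -0.18561441] [-0.48643098  0.5349664   1.35026301 -0.10902554  1.20395536  1.30767971]
```

Call:
arm_command:
  steps:
    - [0,-0.003,0,0.15,0,0,-0.2]
    - [0,0,0,0,0,0,-0.2]
    - [0,0,0,0,0,0,-0.2]

```text
time_s: 17.88
tool_pos: [0.5755, -0.2027, 0.1971]
eef_rot: [3.141, -0.0, -0.191]
ft_force: [-0.5, 0.3, -0.5]
opening: 0.0532
finger_force: 0.0
```

```bash
cat > fk.py <<'E'
import numpy as np
from scipy.optimize import least_squares
from scipy.spatial.transform import Rotation as R
S=[([-1.46842,.313402,1.498335,0,1.331,-.2234],[.16798,-.4972,.26322],[-3.14046,0,.32579]),
([-.257332,.435295,1.676518,0,1.029439,1.114402],[.51875,-.01622,.13825],[3.14158,0,.19897]),
([-.52993,.554203,1.317543,0,1.269812,1.234],[.575684,-.202454,.196554],[-3.14157,0,-.193147]),
([-.486431,.534966,1.350263,-.109026,1.203955,1.30768],[.575748,-.19851,.19746],[3.028312,-.021714,-.185614])]
def fk(q,p,m):
    o1,o2,L2,L3,a3,H,L6=p
    A=R.from_euler('z',q[0]); t=A.apply([0,o1,H]); A=A*R.from_euler('y',q[1]); t=t+A.apply([0,0,L2])
    A=A*R.from_euler('y',q[2]); t=t+A.apply([a3,0,L3]); A=A*R.from_euler('z',q[3])*R.from_euler('y',q[4])
    w=t; A2=A; t=t+A.apply([0,o2,L6]); A=A*R.from_euler('z',q[5]+m)
    return t,A,w
E
python3 - <<'E'
from fk import *
from bench import env
s=env.read_state(); print(s["qpos"],s["tool_pos"],s["eef_rot"]); S=S+[(s["qpos"],s["tool_pos"],s["eef_rot"])]
for m in(np.pi/2,-np.pi/2):
    print("rot err",m,[(R.from_euler('xyz',e).inv()*fk(q,[0]*7,m)[1]).magnitude().round(3) for q,_,e in S])
f=lambda p:np.concatenate([fk(q,p,0)[0]-t for q,t,_ in S]+[1e-4*p])
r=least_squares(f,[.05,.05,.45,.4,0,.2,.2]); print(r.x.round(4),np.abs(r.fun).max()); print((r.fun[:15]*1000).round(1))
E
```

```text
[-5.30152173e-01  5.53313015e-01  1.31750856e+00 -6.91602694e-04
  1.27033887e+00  1.23205939e+00] [ 0.5754745 -0.202664   0.1971003] [ 3.14082589e+00 -1.88035756e-04 -1.91210625e-01]Traceback (most recent call last):
  File "<stdin>", line 5, in <module>
AttributeError: 'float' object has no attribute 'round'
```

```bash
python3 - <<'E'
from fk import *
from bench import env
s=env.read_state(); S=S+[(s["qpos"],s["tool_pos"],s["eef_rot"])]
for m in(0,np.pi/2,-np.pi/2,np.pi):
    print("rot err",m,[round(float((R.from_euler('xyz',e).inv()*fk(q,[0]*7,m)[1]).magnitude()),3) for q,_,e in S])
f=lambda p:np.concatenate([fk(q,p,0)[0]-t for q,t,_ in S]+[1e-4*p])
r=least_squares(f,[.05,.05,.45,.4,0,.2,.2]); print(r.x.round(4)); print((r.fun[:15]*1000).round(1))
E
```

```text
rot err 0 [1.571, 1.571, 1.571, 1.571, 1.571]
rot err 1.5707963267948966 [0.0, 0.0, 0.0, 0.0, 0.0]
rot err -1.5707963267948966 [3.142, 3.142, 3.142, 3.142, 3.142]
rot err 3.141592653589793 [1.571, 1.571, 1.571, 1.571, 1.571]
[0.1163 0.     0.4389 0.3975 0.039  0.2013 0.2229]
[ 0.  0.  0. -0. -0.  0. -0.  0. -0.  0. -0. -0.  0.  0. -0.]
```

```bash
cat >> fk.py <<'E'
P=[0.1163,0,0.4389,0.3975,0.039,0.2013,0.2229]; M=np.pi/2
LO=np.array([-2.94,-.97,.19,-1.23,.02,-2.88]);HI=np.array([2.94,2.17,2.56,4.37,3.11,2.88])
def ik(t,Rm,q0):
    def f(q):
        a,b,_=fk(q,P,M); return np.r_[(a-t)*5,(Rm.inv()*b).as_rotvec()]
    return least_squares(f,np.clip(q0,LO+.03,HI-.03),bounds=(LO+.02,HI-.02))
def insert(cup,az,lam,sgn,tipz=.03,off=-.012,g=0.0):
    """tool pose with driver blade down; g = grasp shift along the handle towards blade"""
    th=np.array([np.cos(az),np.sin(az),0]); t=np.cos(lam)*th-np.sin(lam)*np.array([0,0,1]); b=-np.cos(lam)*np.array([0,0,1])-np.sin(lam)*th
    tip=np.r_[cup,tipz]+off*th*(lam>.05); h=tip-(.121-g)*b
    x=sgn*b; Rm=R.from_matrix(np.c_[x,np.cross(t,x),t]); return h-.006*t,Rm
E
python3 - <<'E'
from fk import *
cup=np.array([.358,-.264])
for sgn in(1,-1):
  for lam in(0,.35):
    for az in np.radians(np.arange(-180,180,20)):
        t,Rm=insert(cup,az,lam,sgn); best=None
        for q4 in(-.9,.9,1.6):
            for q6 in(-1.5,0,1.5):
                r=ik(t,Rm,[-.9,.6,1.6,q4,1.3,q6])
                if r.cost<1e-7 and (best is None or abs(r.x[3])<abs(best[3])): best=r.x
        if best is not None: print(sgn,lam,round(np.degrees(az)),best.round(2),"wrist",fk(best,P,M)[2].round(2),"margin",np.minimum(best-LO,HI-best).min().round(2))
E
```

```text
1 0 -180 [-0.6   0.98  1.33 -0.8   2.23  1.01] wrist [ 0.59 -0.26  0.15] margin 0.43
1 0 -160 [-0.51  0.92  1.47 -1.01  2.03  0.96] wrist [ 0.57 -0.19  0.15] margin 0.22
1 0 -140 [-0.43  0.84  1.66 -1.21  1.83  0.98] wrist [ 0.53 -0.12  0.15] margin 0.02
1 0 -80 [-0.49  0.66  2.31  4.05  1.46  1.43] wrist [ 0.32 -0.04  0.15] margin 0.25
1 0 -60 [-0.74  0.66  2.5   3.45  1.59  1.58] wrist [ 0.24 -0.07  0.15] margin 0.06
1 0 0 [-1.52  0.65  2.38  1.62  1.57  1.68] wrist [ 0.13 -0.26  0.15] margin 0.18
1 0 20 [-1.49  0.68  2.17  1.31  1.65  1.85] wrist [ 0.14 -0.34  0.15] margin 0.39
1 0 40 [-1.41  0.74  1.95  1.07  1.8   1.97] wrist [ 0.18 -0.41  0.15] margin 0.61
1 0 60 [-1.31  0.81  1.73  0.88  1.98  2.02] wrist [ 0.24 -0.46  0.15] margin 0.83
1 0 80 [-1.19  0.89  1.54  0.68  2.16  2.  ] wrist [ 0.32 -0.49  0.15] margin 0.88
1 0 100 [-1.07  0.96  1.37  0.45  2.33  1.89] wrist [ 0.4  -0.49  0.15] margin 0.78
1 0 120 [-0.95  1.01  1.26  0.15  2.44  1.68] wrist [ 0.47 -0.46  0.15] margin 0.67
1 0 140 [-0.83  1.03  1.21 -0.21  2.46  1.41] wrist [ 0.53 -0.41  0.15] margin 0.65
1 0 160 [-0
[... 3353 characters left out ...]

-1 0.35 20 [-1.37  0.48  2.17  1.27  1.33 -1.07] wrist [ 0.18 -0.33  0.22] margin 0.39
-1 0.35 40 [-1.33  0.56  1.98  1.01  1.52 -1.04] wrist [ 0.22 -0.38  0.22] margin 0.58
-1 0.35 60 [-1.25  0.64  1.81  0.79  1.7  -1.07] wrist [ 0.27 -0.42  0.22] margin 0.75
-1 0.35 80 [-1.15  0.72  1.64  0.58  1.88 -1.15] wrist [ 0.33 -0.45  0.22] margin 0.92
-1 0.35 100 [-1.05  0.78  1.51  0.36  2.02 -1.28] wrist [ 0.39 -0.45  0.22] margin 1.05
-1 0.35 120 [-0.94  0.82  1.42  0.11  2.12 -1.48] wrist [ 0.45 -0.42  0.22] margin 0.99
-1 0.35 140 [-0.84  0.84  1.38 -0.16  2.13 -1.7 ] wrist [ 0.5  -0.38  0.22] margin 0.98
-1 0.35 160 [-0.74  0.83  1.4  -0.42  2.07 -1.92] wrist [ 0.53 -0.33  0.22] margin 0.81
```

Call:
arm_command:
  steps:
    - [0.004,0.0034,-0.07,0,0,0,-0.2]
    - [0,0,-0.07,0,0,0,-0.2]
    - [0,0,-0.07,0,0,0,-0.2]
    - [0,0,-0.07,0,0,0,-0.2]
    - [0,0,-0.055,0,0,0,-0.2]

```text
time_s: 18.3
tool_pos: [0.5768, -0.1992, 0.0271]
eef_rot: [3.141, 0.002, -0.189]
ft_force: [0.7, -0.7, 0.7]
opening: 0.0528
finger_force: 0.0
```

Call:
arm_command:
  steps:
    - [0,0,0,0,0,0,-0.2]
    - [0,0,-0.004,0,0,0,1]
    - [0,0,0,0,0,0,1]
    - [0,0,0,0,0,0,1]
    - [0,0,0,0,0,0,1]
  grip_force: 40

```text
time_s: 18.72
tool_pos: [0.5777, -0.1999, 0.028]
eef_rot: [3.141, -0.0, -0.189]
ft_force: [0.0, -0.4, -0.5]
opening: 0.0285
finger_force: 0.0
```

Call:
arm_command:
  steps:
    - [0,0,0,0,0,0,1]
    - [0,0,0,0,0,0,1]
    - [0,0,0,0,0,0,1]
    - [0,0,0,0,0,0,1]

```text
time_s: 19.05
tool_pos: [0.5777, -0.2, 0.028]
eef_rot: [3.141, -0.0, -0.189]
ft_force: [-0.8, 0.5, 2.2]
opening: 0.0179
finger_force: 40.0
```

Call:
arm_command:
  steps:
    - [0,0,0.06,0,0,0,1]
    - [0,0,0.08,0,0,0,1]
    - [0,0,0.08,0,0,0,1]
    - [0,0,0.08,0,0,0,1]
    - [0,0,0.08,0,0,0,1]

```text
time_s: 19.47
tool_pos: [0.5772, -0.1997, 0.2196]
eef_rot: [-3.142, 0.0, -0.19]
ft_force: [-0.1, -0.7, -0.8]
opening: 0.0177
finger_force: 40.0
```

```bash
python3 - <<'E'
from fit0 import *
import pickle
f,K,T=cam("side");f2,K2,T2=cam("top"); pickle.dump((f,K,T,f2,K2,T2),open("d8.pkl","wb"))
for c,k,t,f in(("side",K,T,f),("top",K2,T2,f2)):
    for q in("cup","driver1"):
        for d in env.outline_of(c,q)[:3]:
            m=d["region"]; ij=np.argwhere(m); print(c,q,round(d["confidence"],2),m.sum(),[int(v) for v in d["location"]],ij.min(0),ij.max(0),ray(d["location"],.01,k,t).round(3), [v.round(4) for v in fit(CUP,[(m.astype(np.float32),k,t)],[.36,-.265,0])] if q=="cup" else "")
b=np.hstack([cv2.resize(f2[110:260,285:400],None,fx=3.4,fy=3.4,interpolation=cv2.INTER_CUBIC),cv2.resize(D["top"][0][110:260,285:400],None,fx=3.4,fy=3.4,interpolation=cv2.INTER_CUBIC)])
cv2.imwrite("pics/t8.png",b); print(b.shape)
E
```

```text
side driver1 0.58 99 [273, 153] [149 264] [156 283] [ 0.585 -0.339  0.01 ] 
side driver1 0.56 173 [254, 114] [105 224] [122 264] [ 0.786 -0.565  0.01 ] 
top cup 0.93 546 [322, 228] [219 311] [243 338] [ 0.369 -0.265  0.01 ] [array([ 0.3592, -0.2651,  0.0564]), np.float64(0.1803)]
top cup 0.57 483 [239, 159] [147 228] [170 254] [0.611 0.005 0.01 ] [array([ 0.3819, -0.0538, -1.1008]), np.float64(1.7637)]
top driver1 0.63 46 [341, 168] [166 340] [175 345] [ 0.567 -0.338  0.01 ] 
(510, 782, 3)
```

View pics/t8.png

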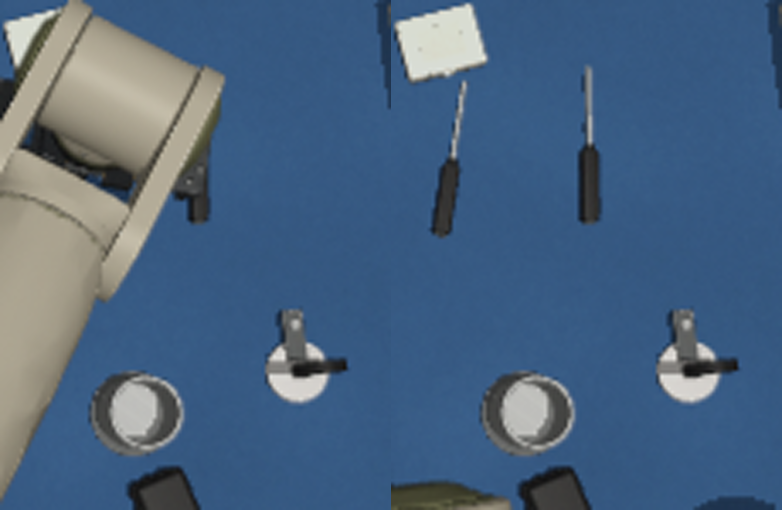

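```bash
python3 - <<'E'
from fk import *
from bench import env
s=env.read_state(); q=s["qpos"]; print(s["tool_pos"],s["eef_rot"])
cup=np.array([.3585,-.265])
for lam in(.35,.2):
  for tz in(.12,.03):
    t,Rm=insert(cup,np.pi-.19,lam,1,tz,-.010); t=t-.013*Rm.as_matrix()[:,2]
    R0=R.from_euler('xyz',s["eef_rot"]); dr=(Rm*R0.inv()).as_rotvec()
    print(lam,tz,"tcp",t.round(4),"delta",(t-s["tool_pos"]).round(4),"rot",dr.round(3))
    qq=q
    for k in range(1,11):
        r=ik(s["tool_pos"]+(t-s["tool_pos"])*k/10,R.from_rotvec(dr*k/10)*R0,qq); dq=np.abs(r.x-qq).max(); qq=r.x
    print(qq.round(2),r.cost,"last dq",dq.round(3),"wrist",fk(qq,P,M)[2].round(3))
E
```

```text
[ 0.57709168 -0.19967046  0.21590348] [-3.14061340e+00  2.85402549e-03 -1.89599800e-01]
0.35 0.12 tcp [ 0.3451 -0.2624  0.2402] delta [-0.232  -0.0628  0.0243] rot [0.229 1.196 0.   ]
[-0.69  0.7   1.35 -0.58  2.18  1.03] 1.05967810222673e-29 last dq 0.077 wrist [ 0.551 -0.302  0.317]
0.35 0.03 tcp [ 0.3451 -0.2624  0.1502] delta [-0.232  -0.0628 -0.0657] rot [0.229 1.196 0.   ]
[-0.69  0.83  1.39 -0.53  2.04  1.13] 2.0601687900273915e-17 last dq 0.063 wrist [ 0.551 -0.302  0.227]
0.2 0.12 tcp [ 0.363  -0.2659  0.2424] delta [-0.2141 -0.0662  0.0265] rot [0.257 1.344 0.   ]
[-0.67  0.79  1.27 -0.65  2.31  0.99] 5.3576623247351075e-27 last dq 0.089 wrist [ 0.578 -0.307  0.287]
0.2 0.03 tcp [ 0.363  -0.2659  0.1524] delta [-0.2141 -0.0662 -0.0635] rot [0.257 1.344 0.   ]
[-0.67  0.92  1.29 -0.58  2.18  1.1 ] 5.487937376531428e-31 last dq 0.071 wrist [ 0.578 -0.307  0.197]
```

Call:
arm_command:
  steps:
    - [-0.0331,-0.009,0.03,0.0208,0.1088,0,1]
    - [-0.0331,-0.009,0.03,0.0208,0.1088,0,1]
    - [-0.0331,-0.009,0.03,0.0208,0.1088,0,1]
    - [-0.0331,-0.009,0.03,0.0208,0.1088,0,1]
    - [-0.0331,-0.009,-0.0071,0.0208,0.1088,0,1]

```text
time_s: 20.18
tool_pos: [0.4947, -0.223, 0.276]
eef_rot: [3.14, 0.436, -0.19]
ft_force: [0.4, -0.4, -0.2]
opening: 0.0176
finger_force: 40.0
```

Call:
arm_command:
  steps:
    - [-0.0331,-0.009,-0.0071,0.0208,0.1088,0,1]
    - [-0.0331,-0.009,-0.0071,0.0208,0.1088,0,1]
    - [-0.0331,-0.009,-0.0071,0.0208,0.1088,0,1]
    - [-0.0331,-0.009,-0.0071,0.0208,0.1088,0,1]

```text
time_s: 20.52
tool_pos: [0.4278, -0.2406, 0.2584]
eef_rot: [-3.14, 0.79, -0.188]
ft_force: [0.2, 0.1, -0.8]
opening: 0.0177
finger_force: 40.0
```

Call:
arm_command:
  steps:
    - [-0.0331,-0.009,-0.0071,0.0208,0.1088,0,1]
    - [-0.0331,-0.009,-0.0071,0.0208,0.1088,0,1]
    - [-0.0331,-0.009,-0.0071,0.0208,0.1088,0,1]
    - [-0.0331,-0.009,-0.0071,0.0208,0.1088,0,1]
    - [-0.0331,-0.009,-0.0071,0.0208,0.1088,0,1]

```text
time_s: 20.93
tool_pos: [0.345, -0.263, 0.2408]
eef_rot: [-3.138, 1.224, -0.185]
ft_force: [0.4, 0.6, -1.0]
opening: 0.0175
finger_force: 40.0
```

Call:
arm_command:
  steps:
    - [0,0,0,0,0,0,1]
    - [0,0,0,0,0,0,1]
    - [0,0,0,0,0,0,1]

```text
time_s: 21.18
tool_pos: [0.3466, -0.2628, 0.2421]
eef_rot: [3.14, 1.215, -0.19]
ft_force: [0.4, -0.9, -0.9]
opening: 0.0176
finger_force: 40.0
```

```bash
python3 - <<'E'
from h import *
from scipy.spatial.transform import Rotation as R
s=env.read_state(); Rm=R.from_euler('xyz',s["eef_rot"]).as_matrix(); h=s["tool_pos"]+.019*Rm[:,2]; tip=h+.119*Rm[:,0]; print(s["tool_pos"],Rm.round(2).tolist(),"tip",tip.round(4),s["opening"])
f,K,T=cam("side"); print("tip px",proj(tip,K,T),"handle",proj(h,K,T),"cup rim",proj([.3585,-.265,.09],K,T),"base",proj([.3585,-.265,0.],K,T))
cv2.imwrite("pics/s9.png",cv2.resize(f[60:240,260:440],None,fx=3.3,fy=3.3,interpolation=cv2.INTER_CUBIC))
E
```

```text
[ 0.34655126 -0.2628446   0.2420945 ] [[0.34, -0.19, -0.92], [-0.07, -0.98, 0.18], [-0.94, 0.0, -0.35]] tip [ 0.3697 -0.2673  0.1239] 0.01760606765629071
tip px [[330.14419265 146.58812561]] handle [[346.91187866 113.76294982]] cup rim [[332.63241481 158.42222266]] base [[330.17598347 185.00631142]]
```

View pics/s9.png

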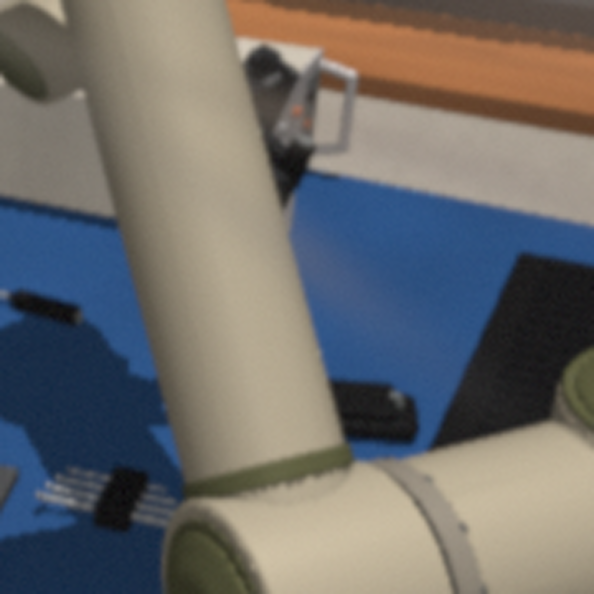

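Call:
arm_command:
  steps:
    - [0,0,-0.04,0,0,0,1]
    - [0,0,-0.04,0,0,0,1]
    - [0,0,-0.04,0,0,0,1]
    - [0,0,-0.04,0,0,0,1]
    - [0,0,-0.04,0,0,0,1]

```text
time_s: 21.65
tool_pos: [0.3467, -0.2628, 0.1417]
eef_rot: [3.137, 1.215, -0.193]
ft_force: [-0.0, 0.0, -0.4]
opening: 0.0179
finger_force: 40.0
```

Call:
arm_command:
  steps:
    - [0,0,0,0,0,0,1]
    - [0,0,0,0,0,0,1]

```text
time_s: 21.82
tool_pos: [0.3464, -0.2628, 0.1426]
eef_rot: [3.14, 1.217, -0.19]
ft_force: [0.1, -0.4, -0.6]
opening: 0.0174
finger_force: 40.0
```

Call:
arm_command:
  steps:
    - [0,0,0,0,0,0,0]
    - [0,0,0,0,0,0,0]
    - [0,0,0,0,0,0,0]
    - [0,0,0,0,0,0,0]
    - [0.01,-0.002,0.004,0,0,0,0]

```text
time_s: 22.23
tool_pos: [0.3507, -0.2639, 0.1445]
eef_rot: [3.141, 1.218, -0.19]
ft_force: [1.4, -0.6, -1.1]
opening: 0.0439
finger_force: 0.0
```

Call:
arm_command:
  steps:
    - [0.02,-0.004,0.008,0,0,0,0]
    - [0.03,-0.006,0.012,0,0,0,0]
    - [0.03,-0.006,0.012,0,0,0,0]
    - [0.02,-0.004,0.006,0,0,0,0]

```text
time_s: 22.57
tool_pos: [0.4023, -0.2742, 0.1641]
eef_rot: [3.138, 1.216, -0.193]
ft_force: [-0.4, 0.5, -0.2]
opening: 0.0439
finger_force: 0.0
```

Call:
arm_command:
  steps:
    - [0.0309,-0.0113,0.0062,-0.0243,-0.1269,0,-0.2]
    - [0.0309,-0.0113,0.0062,-0.0243,-0.1269,0,-0.2]
    - [0.0309,-0.0113,0.0062,-0.0243,-0.1269,0,-0.2]
    - [0.0309,-0.0113,0.0062,-0.0243,-0.1269,0,-0.2]

```text
time_s: 22.9
tool_pos: [0.4641, -0.2968, 0.1763]
eef_rot: [3.14, 0.806, -0.19]
ft_force: [-0.4, -0.3, -1.0]
opening: 0.0532
finger_force: 0.0
```

Call:
arm_command:
  steps:
    - [0.0309,-0.0113,0.0062,-0.0243,-0.1269,0,-0.2]
    - [0.0309,-0.0113,0.0062,-0.0243,-0.1269,0,-0.2]
    - [0.0309,-0.0113,0.0062,-0.0243,-0.1269,0,-0.2]
    - [0.0309,-0.0113,0.0062,-0.0243,-0.1269,0,-0.2]

```text
time_s: 23.23
tool_pos: [0.5257, -0.3195, 0.189]
eef_rot: [3.141, 0.4, -0.19]
ft_force: [-0.8, -0.6, -0.1]
opening: 0.0528
finger_force: 0.0
```

Call:
arm_command:
  steps:
    - [0.0309,-0.0113,0.0062,-0.0243,-0.1269,0,-0.2]
    - [0.0309,-0.0113,0.0062,-0.0243,-0.1269,0,-0.2]
    - [0.0309,-0.0113,0.0062,-0.0243,-0.1269,0,-0.2]
    - [0.0309,-0.0113,0.0062,-0.0243,-0.1269,0,-0.2]
    - [0,0,0,0,0,0,-0.2]

```text
time_s: 23.65
tool_pos: [0.587, -0.3424, 0.2021]
eef_rot: [3.14, -0.005, -0.19]
ft_force: [-0.5, 1.2, -0.2]
opening: 0.0529
finger_force: 0.0
```

```bash
python3 - <<'E'
from fit0 import *
s=env.read_state(); print(s["tool_pos"],s["eef_rot"])
f,K,T=cam("side");f2,K2,T2=cam("top")
cv2.imwrite("pics/t10.png",f2); cv2.imwrite("pics/s10.png",f)
for c,k,t in(("side",K,T),("top",K2,T2)):
    for q in("cup","driver1","mouse","hexkeys","spare_case"):
        for d in env.outline_of(c,q)[:3]:
            m=d["region"]; ij=np.argwhere(m); print(c,q,round(d["confidence"],2),m.sum(),[int(v) for v in d["location"]],ij.min(0),ij.max(0),ray(d["location"],.01,k,t).round(3))
print("cup rim/base px top",proj([[.3585,-.265,.09],[.3585,-.265,.005]],K2,T2),"side",proj([[.3585,-.265,.09],[.3585,-.265,.005]],K,T))
# dark pixels near cup
g=f2.max(2); print("\n".join("".join("#" if v<45 else ("." if v<120 else "o") for v in r) for r in g[212:252,300:352]))
E
```

```text
[ 0.58701372 -0.34242474  0.20208371] [ 3.14008219 -0.00548269 -0.18996532]
side cup 0.63 136 [273, 151] [148 262] [157 284] [ 0.59  -0.347  0.01 ]
side driver1 0.47 135 [274, 153] [148 264] [158 284] [ 0.579 -0.336  0.01 ]
side driver1 0.45 1797 [233, 211] [194 180] [231 265] [ 0.531 -0.008  0.01 ]
side mouse 0.69 414 [377, 181] [175 359] [193 386] [ 0.24  -0.336  0.01 ]
side mouse 0.4 6367 [175, 269] [227 123] [315 232] [0.531 0.245 0.01 ]
side hexkeys 0.96 432 [293, 206] [201 274] [220 309] [ 0.4   -0.104  0.01 ]
side hexkeys 0.36 88 [219, 237] [235 213] [244 223] [0.506 0.1   0.01 ]
side spare_case 0.78 359 [213, 160] [152 198] [170 223] [ 0.732 -0.205  0.01 ]
side spare_case 0.35 88 [217, 238] [235 213] [243 223] [0.508 0.107 0.01 ]
side spare_case 0.28 770 [122, 218] [189 113] [236 136] [0.773 0.161 0.01 ]
top cup 0.65 42 [334, 232] [230 329] [241 337] [ 0.353 -0.303  0.01 ]
top driver1 0.6 465 [300, 124] [111 286] [133 312] [ 0.725 -0.204  0.01 ]
top mouse 0.62 47 [241, 170] [166 234] [171 253] [0.572 0.    0.01 ]
top hexkeys 0.53 9 [277, 221] [220 275] [223 277] [ 0.394 -0.11
[... 1722 characters left out ...]
ooooooooooo
ooooooooooooooooooo....ooooo.....ooooooooooooooooooo
ooooooooooooooooooooo...oooo...ooooooooooooooooooooo
ooooooooooooooooooooo....ooooooooooooooooooooooooooo
oooooooooooooooooooooo......oo.ooooooooooooooooooooo
oooooooooooooooooooooo.......ooooooooooooooooooooooo
ooooooooooooooooooooooo...oooooooooooooooooooooooooo
ooooooooooooooooooooooo...oooooooooooooooooooooooooo
ooooooooooooooooooooooo..ooooooooooooooooooooooooooo
ooooooooooooooooooooooo..oooooo........ooooooooooooo
oooooooooooooooooooooo..oooooo..######.ooooooooooooo
ooooooooooooooooooooo.ooooo...#########.oooooooooooo
ooooooooooooooooooooo.oooo.########...##oooooooooooo
oooooooooooooooooooo.oo...######.......#.ooooooooooo
```

Call:
arm_command:
  steps:
    - [0,0.08,0,0,0,0.06,-0.2]
    - [0,0.08,0,0,0,0.06,-0.2]
    - [0,0.08,0,0,0,0.06,-0.2]
    - [0,0.08,0,0,0,0,-0.2]
    - [0,0.08,0,0,0,0,-0.2]

```text
time_s: 24.67
tool_pos: [0.5859, -0.14, 0.2005]
eef_rot: [3.141, 0.0, -0.048]
ft_force: [2.3, 0.3, -0.2]
opening: 0.053
finger_force: 0.0
```

```bash
python3 - <<'E'
from fit0 import *
s=env.read_state(); print(s["tool_pos"],s["eef_rot"])
f,K,T=cam("side");f2,K2,T2=cam("top")
for c,k,t in(("side",K,T),("top",K2,T2)):
    for q in("cup","driver1"):
        for d in env.outline_of(c,q)[:4]:
            m=d["region"]; ij=np.argwhere(m); print(c,q,round(d["confidence"],2),m.sum(),[int(v) for v in d["location"]],ij.min(0),ij.max(0),ray(d["location"],.01,k,t).round(3))
g=f2.max(2); print("\n".join("".join("#" if v<60 else ("." if v<110 else "o" if v<160 else " ") for v in r) for r in g[205:252,300:352]))
for n,w,c in(("top",(332,354,124,182),f2),("side",(240,290,138,164),f)):
    m=win(nb(c),*w); k,t=(K2,T2) if n=="top" else (K,T)
    print("d2",n,fit(DR,[(m,k,t)],[.585,-.342,-.06]),m.sum())
print(K2.tolist())
E
```

```text
[ 0.58592595 -0.13995081  0.20050434] [ 3.14126288e+00  2.30830659e-04 -4.83744523e-02]
side cup 0.66 86 [215, 237] [235 213] [244 223] [0.514 0.107 0.01 ]
side driver1 0.69 140 [272, 153] [147 261] [157 283] [ 0.589 -0.337  0.01 ]
top cup 0.66 476 [323, 230] [219 311] [243 338] [ 0.362 -0.268  0.01 ]
top driver1 0.69 55 [328, 220] [215 327] [227 335] [ 0.392 -0.285  0.01 ]
top driver1 0.69 2741 [164, 188] [158 127] [216 201] [0.517 0.263 0.01 ]
top driver1 0.67 176 [339, 159] [129 340] [174 345] [ 0.6   -0.332  0.01 ]
oooooooooooooooooooooooooooooooooooooooooooooooooooo
oooooooooooooooooooooooooooooooooooooooooooooooooooo
oooooooooooooooooooooooooooooooooooooooooooooooooooo
oooooooooooooooooooooooooooooooooooooooooooooooooooo
oooooooooooooooooooooooooooooooooooooooooooooooooooo
oooooooooooooooooooooooooooooooooooooooooooooooooooo
oooooooooooooooooooooooooooooooooooooooooooooooooooo
oooooooooooooooooooooooooooooooooooooooooooooooooooo
oooooooooooooooooooooo..oooooooooooooooooooooooooooo
oooooooooooooooooooooo.....oooo...oooooooooooooooooo
oooooooooooooooooooooo.....oooo#.ooo.oooooooo
[... 1513 characters left out ...]
ooooooooooooooooooooooooooooooo
oooooooooooooooooooooooooooooooooooooooooooooooooooo
oooooooooooooooooooooooooooooooooooooooooooooooooooo
ooooooooooooooooooooooooooooooo........ooooooooooooo
oooooooooooooooooooooooooooooo.########ooooooooooooo
ooooooooooooooooooooooooooo...#########.oooooooooooo
oooooooooooooooooooooooooo.#############oooooooooooo
ooooooooooooooooooooooo...########.#..##.ooooooooooo
d2 top (array([ 0.58174538, -0.3428897 , -0.03777225]), np.float64(0.28197672963142395)) 172.0
d2 side (array([ 0.58701024, -0.34446164, -0.03001545]), np.float64(0.44360631704330444)) 174.0
[[429.320406825496, 0.0, 253.5982682206688], [0.0, 429.320406825496, 190.66308392209055], [0.0, 0.0, 1.0]]
```

```bash
cat > pl.py <<'E'
from fk import *
import sys
sys.argv=['x']
K2=np.array([[429.32,0,253.6],[0,429.32,190.66],[0,0,1]])
from h import ray,proj,cam
f2,K2,T2=cam("top"); cup=np.array([.3585,-.265])
tip=ray((322.5,239),.006,K2,T2)
# handle top: unknown height; solve for length 157 along ray
best=min((abs(np.linalg.norm(ray((333,215.5),z,K2,T2)-tip)-.157),z) for z in np.arange(.08,.16,.001)); top=ray((333,215.5),best[1],K2,T2)
print("tip1",tip.round(3),"top1",top.round(3),"lean",np.degrees(np.arccos((top-tip)[2]/.157)).round(1),"rel cup",(tip[:2]-cup).round(3),(top[:2]-cup).round(3))
a=(top-tip)/np.linalg.norm(top-tip); d1=[tip+a*s for s in np.linspace(0,.157,60)]; rad=np.where(np.linspace(0,.157,60)<.085,.0025,.012)
def boxd(p,Rm,o,lo,hi):
    q=Rm.T@(p-o); return np.linalg.norm(np.maximum(np.maximum(lo-q,q-hi),0))
def clear(t,Rm,opening,g,held=True):
    m=Rm.as_matrix(); D={}
    B={}
    for s in(1,-1):
        y0,y1=sorted((s*opening/2,s*(opening/2+.018))); B["finger%d"%s]=((-.009,y0,-.04),(.009,y1,.025))
    B["body"]=((-.0375,-.0935,-.2),(.0375,.0935,-.039))
    if held: B["handle"]=((-.036-g,-.009,.010),(.036-g,.009,.028)); B["blade"]=((.036-g,-.0025,.0165),(.121-g,.0025,.0215))
    return {n:round(1000*min(boxd(p,m,t,np.array(l),np.array(h))-r for p,r in zip(d1,rad))) for n,(l,h) in B.items()}
if __name__=="__main__":
    for az in np.radians((-140,-160,180,177,160,120)):
      for lam in(.1,.35):
        for ox,oy in((-.01,.01),(0,.012),(.01,.012),(-.005,.018)):
            g=-.025; t,Rm=insert(cup+[ox,oy],az,lam,1,.045,0,g); t=t-.013*Rm.as_matrix()[:,2]
            r=ik(t,Rm,[-.65,.83,1.4,-.6,2.,1.1])
            b=Rm.as_matrix()[:,0]; tp=np.r_[cup+[ox,oy],.045]; rim=tp-b*(.045/-b[2])*1; rr=np.linalg.norm(rim[:2]-cup)
            c1=clear(t,Rm,.018,g); c2=clear(t,Rm,.035,g)
            if r.cost<1e-7: print(round(np.degrees(az)),lam,(ox,oy),"rim off",rr.round(3),c1,"open",c2["finger1"],c2["finger-1"])
E
python3 pl.py
```

```text
tip1 [ 0.333 -0.263  0.006] top1 [ 0.404 -0.278  0.145] lean 27.7 rel cup [-0.026  0.002] [ 0.045 -0.013]
-140 0.1 (-0.01, 0.01) rim off 0.015 {'finger1': 36, 'finger-1': 62, 'body': 11, 'handle': 27, 'blade': 7} open 32 69
-140 0.1 (0, 0.012) rim off 0.01 {'finger1': 32, 'finger-1': 57, 'body': 19, 'handle': 20, 'blade': 8} open 29 64
-140 0.1 (0.01, 0.012) rim off 0.011 {'finger1': 29, 'finger-1': 52, 'body': 26, 'handle': 13, 'blade': 2} open 27 59
-140 0.1 (-0.005, 0.018) rim off 0.017 {'finger1': 37, 'finger-1': 64, 'body': 19, 'handle': 27, 'blade': 14} open 32 71
-140 0.35 (-0.01, 0.01) rim off 0.023 {'finger1': 47, 'finger-1': 69, 'body': 12, 'handle': 38, 'blade': 7} open 43 76
-140 0.35 (0, 0.012) rim off 0.013 {'finger1': 42, 'finger-1': 63, 'body': 10, 'handle': 30, 'blade': 7} open 39 70
-140 0.35 (0.01, 0.012) rim off 0.003 {'finger1': 37, 'finger-1': 57, 'body': 10, 'handle': 21, 'blade': 1} open 35 63
-140 0.35 (-0.005, 0.018) rim off 0.019 {'finger1': 45, 'finger-1': 70, 'body': 10, 'handle': 34, 'blade': 14} open 41 76
-160 0.1 (-0.01, 0.01) rim off 0.017 {'finger1'
[... 3943 characters left out ...]
1 (0.01, 0.012) rim off 0.018 {'finger1': 37, 'finger-1': 29, 'body': 4, 'handle': 20, 'blade': 7} open 43 29
120 0.1 (-0.005, 0.018) rim off 0.023 {'finger1': 45, 'finger-1': 31, 'body': 2, 'handle': 32, 'blade': 14} open 51 31
120 0.35 (-0.01, 0.01) rim off 0.03 {'finger1': 65, 'finger-1': 51, 'body': 19, 'handle': 48, 'blade': 8} open 71 50
120 0.35 (0, 0.012) rim off 0.027 {'finger1': 58, 'finger-1': 48, 'body': 17, 'handle': 44, 'blade': 9} open 63 48
120 0.35 (0.01, 0.012) rim off 0.026 {'finger1': 52, 'finger-1': 46, 'body': 16, 'handle': 39, 'blade': 14} open 56 46
120 0.35 (-0.005, 0.018) rim off 0.035 {'finger1': 63, 'finger-1': 53, 'body': 20, 'handle': 51, 'blade': 15} open 68 53
```

Call:
arm_command:
  steps:
    - [-0.0094,-0.081,0,0,0,0,-0.2]
    - [-0.0094,-0.081,0,0,0,0,-0.2]
    - [-0.0094,-0.081,0,0,0,0,-0.2]
    - [-0.0094,-0.081,0,0,0,0,-0.2]
    - [-0.0094,-0.081,0,0,0,0,-0.2]

```text
time_s: 25.43
tool_pos: [0.5617, -0.3475, 0.2002]
eef_rot: [3.141, 0.0, -0.05]
ft_force: [0.2, -0.8, -0.0]
opening: 0.0527
finger_force: 0.0
```

Call:
arm_command:
  steps:
    - [0,0,-0.055,0,0,0,-0.2]
    - [0,0,-0.075,0,0,0,-0.2]
    - [0,0,-0.075,0,0,0,-0.2]
    - [0,0,-0.075,0,0,0,-0.2]
    - [0,0,-0.055,0,0,0,-0.2]

```text
time_s: 25.85
tool_pos: [0.5612, -0.345, 0.0293]
eef_rot: [-3.14, 0.003, -0.05]
ft_force: [0.5, -1.1, -0.3]
opening: 0.053
finger_force: 0.0
```

Call:
arm_command:
  steps:
    - [0,0,0,0,0,0,-0.2]
    - [0,0,0,0,0,0,-0.2]

```text
time_s: 26.02
tool_pos: [0.5621, -0.3452, 0.032]
eef_rot: [-3.141, 0.002, -0.05]
ft_force: [0.6, -1.0, 0.4]
opening: 0.0531
finger_force: 0.0
```

Lower 4 mm, grip, and lift.

Call:
arm_command:
  steps:
    - [0,0,-0.008,0,0,0,-0.2]
    - [0,0,0,0,0,0,1]
    - [0,0,0,0,0,0,1]
    - [0,0,0,0,0,0,1]
    - [0,0,0,0,0,0,1]
  grip_force: 50

```text
time_s: 26.43
tool_pos: [0.563, -0.3444, 0.0295]
eef_rot: [3.141, -0.0, -0.048]
ft_force: [-0.3, -0.6, 0.7]
opening: 0.0282
finger_force: 0.0
```

Call:
arm_command:
  steps:
    - [0,0,0,0,0,0,1]
    - [0,0,0,0,0,0,1]
    - [0,0,0,0,0,0,1]
    - [0,0,0,0,0,0,1]

```text
time_s: 26.77
tool_pos: [0.5629, -0.3443, 0.0292]
eef_rot: [3.141, -0.0, -0.048]
ft_force: [-0.5, 0.9, 3.3]
opening: 0.0177
finger_force: 49.9
```

Call:
arm_command:
  steps:
    - [0,0,0.05,0,0,0,1]
    - [0,0,0.08,0,0,0,1]
    - [0,0,0.08,0,0,0,1]
    - [0,0,0.08,0,0,0,1]
    - [0,0,0.08,0,0,0,1]

```text
time_s: 27.18
tool_pos: [0.5625, -0.3439, 0.2158]
eef_rot: [3.142, 0.001, -0.048]
ft_force: [0.4, -0.6, -0.4]
opening: 0.0177
finger_force: 49.9
```

Call:
arm_command:
  steps:
    - [0,0,0.05,0,0,0,1]
    - [0,0,0,0,0,0,1]
    - [0,0,0,0,0,0,1]

```text
time_s: 27.43
tool_pos: [0.563, -0.3443, 0.2396]
eef_rot: [3.14, -0.001, -0.048]
ft_force: [0.7, -0.2, -0.6]
opening: 0.0174
finger_force: 49.9
```

```bash
python3 - <<'E'
from pl import *
from bench import env
s=env.read_state(); q=s["qpos"]; psi=s["eef_rot"][2]; print(s["tool_pos"],s["eef_rot"],s["opening"])
R0=R.from_euler('xyz',s["eef_rot"]); g=-.022
t,Rm=insert(cup+[.01,.012],np.pi+psi,.35,1,.045,0,g); t=t-.013*Rm.as_matrix()[:,2]; dr=(Rm*R0.inv()).as_rotvec(); u=t+[0,0,.1]
print("over",u.round(4),"delta",(u-s["tool_pos"]).round(4),"rot",dr.round(3))
qq=q
for k in range(1,15):
    x=s["tool_pos"]+(u-s["tool_pos"])*k/14; Rk=R.from_rotvec(dr*k/14)*R0; r=ik(x,Rk,qq); dq=np.abs(r.x-qq).max(); qq=r.x
    if k%3==0 or k==14: print(k,qq.round(2),r.cost<1e-8,dq.round(3),clear(x,Rk,.018,g),"tip z",(x+Rk.apply([.121-g,0,.019]))[2].round(3))
print("down",clear(t,Rm,.018,g)); 
for n in("top","side"):
    f,k,T=cam(n); m=s["tool_pos"]; A=R0
    print(n,"pred handle px",proj(m+A.apply([.022,0,.019]),k,T).round(0),"tip",proj(m+A.apply([.143,0,.019]),k,T).round(0),[([int(v) for v in d["location"]],int(d["region"].sum()),round(d["confidence"],2)) for d in env.outline_of(n,"driver1")[:4]])
E
```

```text
tip1 [ 0.333 -0.263  0.006] top1 [ 0.404 -0.278  0.145] lean 27.7 rel cup [-0.026  0.002] [ 0.045 -0.013]
[ 0.5625738  -0.34402589  0.2377474 ] [-3.14097793e+00  1.45509611e-03 -4.82830816e-02] 0.017163237034452595
over [ 0.3374 -0.2515  0.2858] delta [-0.2252  0.0925  0.0481] rot [0.058 1.218 0.   ]
3 [-0.7   0.63  1.07 -0.16  1.65  0.93] True 0.068 {'finger1': 124, 'finger-1': 115, 'body': 161, 'handle': 114, 'blade': 168} tip z 0.193
6 [-0.67  0.63  1.1  -0.31  1.83  0.93] True 0.058 {'finger1': 98, 'finger-1': 93, 'body': 157, 'handle': 91, 'blade': 112} tip z 0.17
9 [-0.65  0.63  1.18 -0.45  1.98  0.92] True 0.049 {'finger1': 89, 'finger-1': 87, 'body': 130, 'handle': 60, 'blade': 64} tip z 0.154
12 [-0.64  0.61  1.3  -0.6   2.11  0.91] True 0.047 {'finger1': 113, 'finger-1': 114, 'body': 110, 'handle': 64, 'blade': 5} tip z 0.146
14 [-0.64  0.6   1.4  -0.69  2.17  0.91] True 0.051 {'finger1': 134, 'finger-1': 138, 'body': 108, 'handle': 90, 'blade': 24} tip z 0.145
down {'finger1': 41, 'finger-1': 50, 'body': 12, 'handle': 32, 'blade': 9}
top pred handle px [[358. 151.]] tip [[357. 111.]] []
side pred handle px [[275.  92.]] tip [[242.  84.]] [([269, 92], 103, 0.54)]
```

Call:
arm_command:
  steps:
    - [-0.0322,0.0132,0.0312,0.0053,0.1108,0,1]
    - [-0.0322,0.0132,0.0312,0.0053,0.1108,0,1]
    - [-0.0322,0.0132,0.0312,0.0053,0.1108,0,1]
    - [-0.0322,0.0132,0.0312,0.0053,0.1108,0,1]
    - [-0.0322,0.0132,0.0312,0.0053,0.1108,0,1]

```text
time_s: 28.1
tool_pos: [0.4817, -0.3109, 0.3171]
eef_rot: [-3.142, 0.441, -0.049]
ft_force: [-0.4, -0.3, -0.6]
opening: 0.0174
finger_force: 49.9
```

Call:
arm_command:
  steps:
    - [-0.0322,0.0132,0,0.0053,0.1108,0,1]
    - [-0.0322,0.0132,0,0.0053,0.1108,0,1]
    - [-0.0322,0.0132,0,0.0053,0.1108,0,1]
    - [-0.0322,0.0132,0,0.0053,0.1108,0,1]

```text
time_s: 28.43
tool_pos: [0.4173, -0.2846, 0.3163]
eef_rot: [3.142, 0.789, -0.048]
ft_force: [0.0, 1.1, -0.6]
opening: 0.0172
finger_force: 49.9
```

Call:
arm_command:
  steps:
    - [-0.0322,0.0132,0,0.0053,0.1108,0,1]
    - [-0.0322,0.0132,0,0.0053,0.1108,0,1]
    - [-0.0322,0.0132,0,0.0053,0.1108,0,1]
    - [-0.0322,0.0132,0,0.0053,0.1108,0,1]
    - [-0.0322,0.0132,0,0.0053,0.1108,0,1]

```text
time_s: 28.85
tool_pos: [0.3368, -0.2515, 0.3163]
eef_rot: [-3.141, 1.225, -0.047]
ft_force: [0.5, 0.1, 0.6]
opening: 0.0174
finger_force: 49.9
```

Call:
arm_command:
  steps:
    - [0,0,0,0,0,0,1]
    - [0,0,0,0,0,0,1]
    - [0,0,0,0,0,0,1]

```text
time_s: 29.1
tool_pos: [0.338, -0.2523, 0.3169]
eef_rot: [3.138, 1.217, -0.051]
ft_force: [-0.1, 0.1, -0.1]
opening: 0.0174
finger_force: 49.9
```

```bash
python3 - <<'E'
from fk import *
from h import *
s=env.read_state(); A=R.from_euler('xyz',s["eef_rot"]); m=s["tool_pos"]; tip=m+A.apply([.143,0,.019]); print(m,s["eef_rot"],s["opening"],"tip",tip.round(4),"rel cup",(tip[:2]-[.3585,-.265]).round(4))
E
```

```text
[ 0.33804141 -0.25225282  0.31694844] [ 3.13828858  1.21660726 -0.05076142] 0.017383495337945927 tip [ 0.3698 -0.2539  0.1762] rel cup [0.0113 0.0111]
```

Call:
arm_command:
  steps:
    - [0,0,-0.0374,0,0,0,1]
    - [0,0,-0.0374,0,0,0,1]
    - [0,0,-0.0374,0,0,0,1]
    - [0,0,-0.0374,0,0,0,1]

```text
time_s: 29.43
tool_pos: [0.3381, -0.2523, 0.2414]
eef_rot: [3.136, 1.216, -0.053]
ft_force: [-0.3, 0.3, -0.5]
opening: 0.0177
finger_force: 49.9
```

Call:
arm_command:
  steps:
    - [0,0,-0.0374,0,0,0,1]
    - [0,0,-0.0374,0,0,0,1]
    - [0,0,-0.0374,0,0,0,1]
    - [0,0,0,0,0,0,1]
    - [0,0,0,0,0,0,1]

```text
time_s: 29.85
tool_pos: [0.3379, -0.2522, 0.1862]
eef_rot: [3.14, 1.219, -0.05]
ft_force: [0.6, -0.6, 0.6]
opening: 0.0173
finger_force: 49.9
```

```bash
python3 - <<'E'
from h import *
s=env.read_state(); print(s["tool_pos"],s["ft_force"],s["opening"])
f2,K2,T2=cam("top")
g=f2.max(2); print("\n".join("".join("#" if v<60 else ("." if v<110 else "o" if v<160 else " ") for v in r) for r in g[205:245,300:352]))
E
```

```text
[ 0.3379419  -0.25219931  0.18615944] [ 0.60421776 -0.61430513  0.62546665] 0.017347290552312
oooooooooooooooooooooooooooooo.######.oooooooooooooo
oooooooooooooooooooooooooooooo.######ooooooooooooooo
ooooooooooooooooooooooooooooo.#######ooooooooooooooo
ooooooooooooooooooooooooooooo.#######ooooooooooooooo
oooooooooooooooooooooooooooo..#######........ooooo..
oooooooooooooooooooooooooooo..###############.#...##
ooooooooooooooooooooooooooo.#.######################
ooooooooooooooooooooooooooo.########################
oooooooooooooooooooooooooo.#########################
oooooooooooooooooooooooooo.#######...###############
ooooooooooooooooooooooooo..##########.##############
ooooooooooooooooooooooooo.##########################
oooooooooooooooooooooooooooooooo....................
ooooooooooooooooooooooooo                    oo..o..
.ooooooooooooooooooooooooooooooooo...ooooooo     ooo
..ooooooooooooooooooooo...........##########..o.....
....oooooooooooooooooo.##...########.########ooooooo
o....oooooooooooooooo..##..##################.oooooo
oo....ooooooooooooooo.###...ooo....o.########..ooooo
[... 413 characters left out ...]
ooooooooooo
ooooooooo...ooooo.o.######o    .######oooooooooooooo
ooooooooo...oooo.. .######    o#######oooooooooooooo
oooooooooo...ooo.. .######    o######.oooooooooooooo
ooooooooooo..oo...o..####.   oo######.oooooooooooooo
ooooooooooo..o.....#.#####.oooo######.oooooooooooooo
ooooooooooo..o.....#########.o.######.oooooooooooooo
ooooooooooo...##...#########...######.oooooooooooooo
ooooooooooo....##..##########.#######.oooooooooooooo
ooooooooooo.....##############.#####.ooooooooooooooo
ooooooooooo......#############.#####.ooooooooooooooo
ooooooooooo........#################.ooooooooooooooo
oo.ooooooo..oo....o.################.ooooooooooooooo
ooo.oooooo.ooooooooo################.ooooooooooooooo
```

Call:
arm_command:
  steps:
    - [0,0,0,0,0,0,-0.2]
    - [0,0,0,0,0,0,-0.2]
    - [0,0,0,0,0,0,-0.2]
    - [0,0,0,0,0,0,-0.2]
    - [0,0,0,0,0,0,-0.2]

```text
time_s: 30.32
tool_pos: [0.3375, -0.2519, 0.1862]
eef_rot: [3.139, 1.219, -0.05]
ft_force: [-0.2, 0.3, -0.3]
opening: 0.0484
finger_force: 0.0
```

Call:
arm_command:
  steps:
    - [0.008,0,0.004,0,0,0,-0.2]
    - [0.02,-0.001,0.01,0,0,0,-0.2]
    - [0.03,-0.002,0.015,0,0,0,-0.2]
    - [0.04,-0.002,0.02,0,0,0,-0.2]
    - [0.04,-0.002,0.02,0,0,0,-0.2]

```text
time_s: 30.73
tool_pos: [0.4073, -0.2553, 0.2212]
eef_rot: [3.141, 1.22, -0.049]
ft_force: [0.6, -1.2, 0.7]
opening: 0.0531
finger_force: 0.0
```

Call:
arm_command:
  steps:
    - [0.03,0.02,0.03,0,-0.12,0,-0.2]
    - [0.03,0.03,0.03,0,-0.12,0,-0.2]
    - [0.03,0.04,0.03,0,-0.12,0,-0.2]
    - [0.03,0.05,0.03,0,-0.12,0,-0.2]
    - [0.03,0.05,0.02,0,-0.12,0,-0.2]

```text
time_s: 31.15
tool_pos: [0.4824, -0.1593, 0.2922]
eef_rot: [-3.113, 0.743, -0.024]
ft_force: [0.5, -0.1, 0.4]
opening: 0.0525
finger_force: 0.0
```

Call:
arm_command:
  steps:
    - [0.01,0.05,0,0,-0.12,0,-0.2]
    - [0.01,0.05,0,0,-0.12,0,-0.2]
    - [0.01,0.05,0,0,-0.12,0,-0.2]
    - [0.01,0.05,0,0,-0.12,0,-0.2]
    - [0,0.05,0,0,-0.12,0,-0.2]

```text
time_s: 31.57
tool_pos: [0.5021, -0.034, 0.2909]
eef_rot: [-3.101, 0.273, -0.017]
ft_force: [0.3, -0.5, 0.3]
opening: 0.0522
finger_force: 0.0
```

```bash
python3 - <<'E'
from h import *
s=env.read_state(); print(s["time_s"],s["tool_pos"],s["eef_rot"])
f2,K2,T2=cam("top"); f,K,T=cam("side"); cv2.imwrite("pics/t12.png",f2); cv2.imwrite("pics/s12.png",f)
g=f2.max(2); print("\n".join("".join("#" if v<60 else ("." if v<110 else "o" if v<160 else " ") for v in r) for r in g[205:250,300:352]))
for c,k,t in(("side",K,T),("top",K2,T2)):
    for q in("driver1","cup","lid","case3","hexkeys","mouse"):
        for d in env.outline_of(c,q)[:4]:
            m=d["region"]; ij=np.argwhere(m); print(c,q,round(d["confidence"],2),m.sum(),[int(v) for v in d["location"]],ij.min(0),ij.max(0),ray(d["location"],.01,k,t).round(3))
E
```

```text
31.5667 [ 0.50206839 -0.03401647  0.29091941] [-3.10133367  0.27250479 -0.01737688]
oooooooooooooooooooooooooooooooooooooooooooooooooooo
oooooooooooooooooooooooooooooooooooooooooooooooooooo
oooooooooooooooooooooooooooooooooooooooooooooooooooo
oooooooooooooooooooooooooooooooooooooooooooooooooooo
oooooooooooooooooooooooooooooooooooooooooooooooooooo
oooooooooooooooooooooooooooooooooooooooooooooooooooo
oooooooooooooooooooooooooooooooooooooooooooooooooooo
oooooooooooooooooooooooooooooooooooooooooooooooooooo
oooooooooooooooooooooo...ooooooo.ooooooooooooooooooo
oooooooooooooooooooooo.....oooo..oo..ooooooooooooooo
ooooooooooooooooooooo......ooo.#oooo.ooooooooooooooo
ooooooooooooooooooooo......ooo##.ooo.ooooooooooooooo
ooooooooooooooooooooo......oo.###...#ooooooooooooooo
ooooooooooooooooooooo.....ooo#######.ooooooooooooooo
ooooooooooooooooooooo.......o#######oooooooooooooooo
ooooooooooooooooo....####....######.oooooooooooooooo
oooooooooooooooo..###...  o.#######ooooooooooooooooo
ooooooooooooooo..##... ooo.#######.ooooooooooooooooo
oooooooooooooo..#.... ooo.o####### ooooooooooooooooo
ooooooooo
[... 2043 characters left out ...]
204, 211] [197 194] [214 224] [0.601 0.03  0.01 ]
top driver1 0.54 108 [337, 232] [226 329] [234 346] [ 0.355 -0.313  0.01 ]
top cup 0.64 346 [323, 229] [219 312] [243 336] [ 0.363 -0.268  0.01 ]
top lid 0.8 2076 [161, 186] [158 128] [216 192] [0.526 0.273 0.01 ]
top lid 0.56 382 [319, 231] [219 311] [243 336] [ 0.359 -0.254  0.01 ]
top case3 0.28 69 [336, 230] [226 333] [233 346] [ 0.36  -0.311  0.01 ]
top hexkeys 0.68 216 [269, 225] [209 260] [239 279] [ 0.382 -0.088  0.01 ]
top hexkeys 0.52 42 [190, 203] [201 186] [207 193] [0.465 0.176 0.01 ]
top hexkeys 0.19 112 [337, 229] [225 329] [234 347] [ 0.364 -0.312  0.01 ]
top mouse 0.86 512 [333, 265] [247 323] [279 348] [ 0.246 -0.296  0.01 ]
```

```bash
python3 - <<'E'
from h import *
f2,K2,T2=cam("top"); f,K,T=cam("side")
for n,tp,top in(("d1",(322.5,239),(333,215.5)),("d2",(321.5,236.5),(345,228))):
    tip=ray(tp,.006,K2,T2)
    e,z=min((abs(np.linalg.norm(ray(top,z,K2,T2)-tip)-.157),z) for z in np.arange(.03,.16,.001)); w=ray(top,z,K2,T2)
    print(n,"tip rel cup",(tip[:2]-[.3585,-.265]).round(3),"top",w.round(3),"lean",np.degrees(np.arccos((w-tip)[2]/.157)).round(1),"err",round(e,4),"side px top",proj(w,K,T).round(0),"handle mid",proj(tip+(w-tip)*.77,K,T).round(0))
g=f.max(2); print("\n".join("".join("#" if v<60 else ("." if v<110 else "o" if v<160 else " ") for v in r) for r in g[125:195,305:355]))
E
```

```text
d1 tip rel cup [-0.026  0.002] top [ 0.404 -0.278  0.145] lean 27.7 err 0.0002 side px top [[321. 136.]] handle mid [[325. 148.]]
d2 tip rel cup [-0.017  0.005] top [ 0.365 -0.31   0.153] lean 20.6 err 0.0001 side px top [[338. 131.]] handle mid [[338. 144.]]
oooooooooooooooooooooo.............ooooooooooooooo
oooooooooooooooooooooo............o.oooooooooooooo
.ooooooooooooooooooooo.............ooooooooooooooo
......oooooooooooooooo.............ooooooooooooooo
............oooooooooo..............oooooooooooooo
.................oooooo..............ooooooooooooo
....................................oooooooooooooo
oooo.................................ooooooooooooo
ooooooooo............................ooooooooooooo
oooooooooooo......#..................ooooooooooooo
oooooooooooo....###...................oooooooooooo
oooooooooooo.######...................oooooooooooo
ooooooooooo..######..ooo...............ooooooooooo
oooooooooooo.#######.ooo..............o.oooooooooo
oooooooooooo.#######.oooo...............oooooooooo
oooooooooooo.#######..ooo...............oooooooooo
oooooooooooo..#######.oo
[... 2029 characters left out ...]
.....................................
oooooooooo..#.....................................
oooooooooo..#.....................................
oooooooooo..#.....................................
ooooooooooo.##....................................
ooooooooooo..#....................................
oooooooooooo..#...................................
ooooooooooooo.....................................
oooooooooooooo....................................
oooooooooooooooo....................o.............
ooooooooooooooooooo..............oooo.............
oooooooooooooooooooooooo....oooooooooo............
oooooooooooooooooooooooooooooooooooooo............
oooooooooooooooooooooooooooooooooooooo............
```

Call:
arm_command:
  steps:
    - [-0.02,0.075,0,0,-0.1,0,-0.2]
    - [-0.02,0.075,0,0,-0.1,0,-0.2]
    - [-0.02,0.075,0,0,-0.1,0,-0.2]
    - [-0.02,0.075,0,0,0,0,-0.2]
    - [-0.02,0.075,0,0,0,0,-0.2]

```text
time_s: 32.78
tool_pos: [0.4502, 0.1537, 0.2911]
eef_rot: [-3.098, 0.041, -0.017]
ft_force: [1.7, -0.1, 0.2]
opening: 0.053
finger_force: 0.0
```

Call:
arm_command:
  steps:
    - [0,0.075,0,0,0,0,-0.2]
    - [0,0.075,0,0,0,0,-0.2]
    - [0,0.075,0,0,0,0,-0.2]
    - [0,0,0,0,0,0,-0.2]
    - [0,0,0,0,0,0,-0.2]

```text
time_s: 33.2
tool_pos: [0.451, 0.2658, 0.2902]
eef_rot: [-3.098, 0.043, -0.014]
ft_force: [0.9, -0.4, -0.0]
opening: 0.053
finger_force: 0.0
```

```bash
python3 - <<'E'
from h import *
s=env.read_state(); print(s["time_s"],s["tool_pos"],s["eef_rot"])
f2,K2,T2=cam("top"); f,K,T=cam("side")
g=f.max(2); print("\n".join("".join("#" if v<60 else ("." if v<110 else "o" if v<160 else " ") for v in r) for r in g[120:194:1,305:360]))
for c in("side","top"):
    for q in("driver1","driver2"):
        print(c,[(round(d["confidence"],2),int(d["region"].sum()),[int(v) for v in d["location"]],np.argwhere(d["region"]).min(0).tolist(),np.argwhere(d["region"]).max(0).tolist()) for d in env.outline_of(c,q)[:5]])
E
```

```text
33.2 [0.45097777 0.26584079 0.29019519] [-3.098052    0.04264308 -0.01395924]
ooooooooooooooooooooooooooooooooo.ooo.....ooooooooooooo
ooooooooooooooooooooooooooooooooo..oo.....ooooooooooooo
oooooooooooooooooooooooooooooooo.........oooooooooooooo
oooooooooooooooooooooooooooooooo........ooooooooooooooo
oooooooooooooooooooooooooooooooo.......oooooooooooooooo
oooooooooooooooooooooooooooooooo.......oooooooooooooooo
oooooooooooooooooooooooooooooooo........ooooooooooooooo
.oooooooooooooooooooooooooooooooo........oooooooooooooo
.......oooooooooooooooooooooooooo........oooooooooooooo
............oooooooooooooooooooo.........oooooooooooooo
.................oooooooooooooo.........ooooooooooooooo
......................oooooooo..........ooooooooooooooo
oooo.......................oo...........ooooooooooooooo
ooooooooo...............................ooooooooooooooo
oooooooooooo...........................oooooooooooooooo
oooooooooooo....###..........####.#....oooooooooooooooo
oooooooooooo.######...oo....#######....oooooooooooooooo
ooooooooooo..######..oooooo..#######.....oooooooooooooo
oooooooooooo.#
[... 2833 characters left out ...]
########
oooooooooooooo.......................oooooooo.#########
oooooooooooooooo....................ooooooooo..########
ooooooooooooooooooo...............oooooooooooo...######
oooooooooooooooooooooooo....ooooooooooooooooooo........
oooooooooooooooooooooooooooooooooooooooooooooooooooooo.
side [(0.61, 220, [323, 144], [133, 317], [161, 330]), (0.6, 199, [335, 146], [132, 332], [160, 340])]
side [(0.61, 220, [323, 144], [133, 317], [161, 330]), (0.6, 199, [335, 146], [132, 332], [160, 340])]
top [(0.61, 111, [338, 230], [225, 330], [234, 347]), (0.48, 117, [326, 220], [214, 325], [233, 336])]
top [(0.61, 111, [338, 230], [225, 330], [234, 347]), (0.48, 117, [326, 220], [214, 325], [233, 336])]
```

```bash
python3 -c "
from bench import env
print(env.finish_job())"
```

```text
the job is handed in; nothing more can be done
None
```

I handed the job in, with no verdict returned. By the final camera checks, the carrier is in the bed under the shut lid, the lens cases are still piled flat, and both drivers I found stand blade down in the cup.

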